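# Turn three flow-cell cartridges over from one pocket tray into another

### The arm

A 6-joint arm with a two-finger parallel gripper is mounted at the origin on a cart in front of the work surface, level with it; the furniture and walls round the work are solid. World frame = base frame: x ahead of the robot, y to its left, z up, the work surface at z = 0. Lengths are in mm, angles in rad, forces in N, time in s.
With the tool pointing down it reaches from about 350 to 875 mm from the base axis. Payload 4.2 kg.
Tool frame: the origin (TCP) lies midway between the tips of the shut fingers; the grasp point (between the pads) lies 19 mm behind it; z points along the fingers, y is the line along which they close (so a half turn about z gives the same grasp; the last joint's range is limited). The gripper opens to 85 mm and grips with 20 to 120 N. Pads are 22 mm wide; open, the fingers measure 114 mm over their backs; the gripper's body (76 mm by 85 mm) begins 54 mm behind the grasp point. The pads swing forward as they close: fully open they stand 13 mm farther back than shut.
Start: joints at [1.47, 0.385, 0.008, 0, -1.194, -0.259], TCP at [220.021, 584.97, 231.312] pointing down, gripper open.
Joint ranges: [-3.14, 3.14], [-1.21, 2.06], [-1.07, 1.41], [-3.16, 2.05], [-2.99, -0.16], [-3.1, 3.1]. Speed limits (rad/s): [2.79, 2.79, 3.14, 3.14, 3.14, 3.14].

### API

Orientations are given as a unit quaternion [x, y, z, w].
In Python, from bench import read_state, get_image, job_done gives the robot as it stands.
- The arm moves only by the tool servo_tool, never from a script. Its arguments are lists of equal length, an entry for each row: "rotation": the turn, a rotation vector about the world's x, y, z scaled (see below), a list of three; "slide": the shift along the world's x, y, z scaled (see below), a list of three; "grip": the opening, from -1 (shut) to 1 (fully open). In form: {"rotation": [[rx, ry, rz], ...], "slide": [[tx, ty, tz], ...], "grip": [grip, ...]}. A call has 1 to 8 rows; each row is the pose to reach, as a shift and turn from the pose commanded when the call began, turning the shorter way round; what a row does not reach only later rows make up. The controller multiplies each number of a shift by 0.2 m and each number of a turn by 360 degrees. A row lasts 1/8 s, in which the tool goes at most 62.5 mm and 10.7 degrees, less where a joint would pass 70% of its speed; a pose out of reach is approached as far as the arm can. A call with a number of a shift or a turn outside -1 to 1 is refused whole. A call with a gripper value outside its range is refused whole. The fingers move at their own pace and stop on an object; the grip force is fixed at half the most. Time passes only in rows, so rows that repeat a pose let the fingers close. It gives the time, the measured TCP pose, the force, the opening and the grip force at its end, in the units of the state.
- read_state(): the state, without advancing time (a new reading comes with each control period).
- get_image(name): name is "scene" or "side" or "wrist"; returns a dict with "image" (400x640x3 uint8, red, green, blue), "depth" (400x640 float32, mm along the optical axis (not along the pixel's ray), 0 where there is no reading), "camera_matrix" (3x3 intrinsics, pixels), "rvec" (rotation vector, rad) and "tvec" (3), from world to camera coordinates, as OpenCV has them; the wrist camera has in their place "hand_eye" (4x4, takes a point from camera to tool coordinates, whose origin is the TCP and whose axes are the flange's). Camera axes: x right, y down, z forward; pixel columns grow to the right and rows downward; lengths in mm; the calibration is good to about 2 mm. A picture is of the moment at which its call begins: read the wrist's pose just before it.
- job_done(): hands the job in; it is judged then, once.
The state is a dict: "clock": time; "joints": joint angles; "joint_vel": joint speeds; "joint_efforts": joint torques, N m; "position": TCP position; "ee_rot": TCP orientation; "contact_force": force on the tool from outside, world axes, zero at the start; "wrist_torque": the same for the moment, N m; "gripper_width": finger opening in mm; "grasp_force": force on a finger pad.
Only numpy, scipy, OpenCV 4.12 (cv2) and the standard library are available. Lean on these libraries where they do the work, as an engineer would, in place of code of your own. Each camera call takes 0.05 s, during which the arm holds its last target. There are 200 camera calls.

### The job

Turn the three cartridges in the grey tray over, all at once, into the blue tray: lay the empty blue tray face-down on the grey one so that their pockets meet, grip both trays together and turn the closed pair over onto the left side of the turnover stand. Then take the grey tray off and stand it, tab up, on the easel the blue one came from, leaving the blue tray on the left side of the stand with every cartridge lying in its pocket. Handle only the trays, never a cartridge with the fingers, and disturb nothing else.

Things in the scene. Friction and masses are not known exactly. Their poses are not given: they have to be found in the camera images.
- stand: Aluminium turnover stand, fixed, 150 (x) x 140 (y) mm. Origin: centre of its foot. Two flat backrests lean outwards 30 deg from vertical: right (-y) one with its top to -y, left (+y) one with its top to +y. They reach 58 mm up a tray, the rest is free from behind. At each foot a ledge 27 mm deep, square to the backrest, rises inwards; both meet in a ridge on the middle line at z = 53 mm
- stand_right (a point): Inner corner between right backrest and right ledge, middle of its length (stand frame 0, -23.4, 40 mm); axes as the stand. The grey tray leans here at the start, in the middle; a tray's lower outer edge lies in this corner
- stand_left (a point): The same corner on the left side (stand frame 0, +23.4, 40 mm); axes as the stand
- easel: Dark steel easel for one tray, fixed, 130 (x) x 90 (y) mm. Origin on the table. Its backrest leans 20 deg from vertical towards its +y and reaches 60 mm up a tray; a ledge 26 mm deep, square to the backrest, rises from its foot towards -y. Yaws: easel within 12 deg, stand within 15 deg of the world axes
- easel_seat (a point): Inner corner between the easel's backrest and ledge, middle of its length (easel frame 0, 12, 30 mm); axes as the easel. The grey tray may stand here at the end with either face outwards
- full_tray: Grey plastic pocket tray, loose, 124 (x) x 100 (y) x 10 (z) mm plus tab, 0.1 to 0.2 kg; holds three cartridges at the start. Origin: centre of its flat back; x along the width, y up to the tab, z out of the pocketed face. Pockets at x = -38, 0, +38 mm, centred on y = 0: 29 (x) x 79 (y) mm, 4 mm deep, rims chamfered 1.5 mm. At the start it faces up and to the left
- full_tab (a point): Grip point in the grey tray's tab (40, 72, 5 mm in the tray frame; axes as the tray). The tab stands up from the top edge (y = 50 mm) to y = 90 mm, 28 mm wide, 10 mm thick, off-centre at x = 40 mm; at the start it is on the side towards the robot
- full_foot (a point): Middle of the grey tray's lower edge at half thickness (0, -50, 5 mm in its frame)
- empty_tray: Blue pocket tray, loose, empty, same shape, mass and frame as the grey one. At the start it leans on the easel facing outwards, up and to the right (-y). Laid face to face on the grey tray: y axes alike, x and z opposite, origins 20 mm apart, 20 mm thick together, the two tabs side by side with 52 mm of free top edge between them
- empty_tab (a point): Grip point in the blue tray's tab (40, 72, 5 mm in its frame; axes as the tray), tab shaped as the grey one's; at the start on the side away from the robot
- empty_foot (a point): Middle of the blue tray's lower edge at half thickness (0, -50, 5 mm in its frame)
- cartridge_0: White flow-cell cartridge, 76 x 26 mm, body 6 mm thick, 30 g, at the start in the pocket at x = -38 mm of the grey tray, port side out, about 2 mm proud of the rims and 1.3 mm below the pocket centre. Origin: centre of its underside; y along its length, z out of its port side. It ends port side down in the blue pocket that faced it
- cartridge_1: White flow-cell cartridge, 76 x 26 mm, body 6 mm thick, 30 g, at the start in the middle pocket of the grey tray, port side out, about 2 mm proud of the rims and 1.3 mm below the pocket centre. Origin: centre of its underside; y along its length, z out of its port side. It ends port side down in the blue pocket that faced it
- cartridge_2: White flow-cell cartridge, 76 x 26 mm, body 6 mm thick, 30 g, at the start in the pocket at x = +38 mm of the grey tray, port side out, about 2 mm proud of the rims and 1.3 mm below the pocket centre. Origin: centre of its underside; y along its length, z out of its port side. It ends port side down in the blue pocket that faced it
- tape: Bystander: roll of orange tape lying flat, 68 mm across, 13 mm high; loose, to be left alone. Origin at the centre of its underside
- amber_bottle: Bystander: amber reagent bottle, 58 mm across, 111 mm high; loose, to be left alone. Origin at the centre of its underside
- beaker: Bystander: glass beaker, 57 mm across, 70 mm high; loose, to be left alone. Origin at the centre of its underside
- timer: Bystander: white timer standing upright, 58 x 23 mm, 60 mm high; loose, to be left alone. Origin at the centre of its underside
Mind the look-alikes: they are no part of the job. Leave any turquoise look-alike of the cartridge_2 alone.

How it is judged (in metres and radians):
On the way, in this order (a step that is already met when the one before it is completed fails the run):
1. the blue tray lies face-down on the grey one, pockets meeting (within 6 mm, closed to 3.5 mm), while the grey tray is still on the stand's right side (x of empty_tray in the frame of full_tray between -0.006 and 0.006 m and y of empty_tray in the frame of full_tray between -0.006 and 0.006 m and z of empty_tray in the frame of full_tray between 0.016 and 0.0235 m and angle between the z axis of empty_tray and the z axis of full_tray, either way round below 0.1 rad and angle between the y axis of empty_tray and the y axis of full_tray, either way round below 0.1 rad and distance between full_foot and stand_right below 0.02 m and angle between full_tray's own z axis and vertical below 1.2 rad), for 0.2 s.
2. the pair, still closed, has been turned over and leans on the stand's left side, the grey tray on top (x of full_tray in the frame of empty_tray between -0.006 and 0.006 m and y of full_tray in the frame of empty_tray between -0.006 and 0.006 m and z of full_tray in the frame of empty_tray between 0.016 and 0.0235 m and angle between the z axis of full_tray and the z axis of empty_tray, either way round below 0.1 rad and angle between the y axis of full_tray and the y axis of empty_tray, either way round below 0.1 rad and distance between empty_foot and stand_left below 0.02 m and angle between empty_tray's own z axis and vertical below 1.2 rad), for 0.2 s.
At the end, for the whole second after the job is handed in: Blue tray on the stand's left backrest, pockets up (foot within 20 mm, lean within 7 deg); each cartridge port side down in the blue pocket it faced (5 mm across, 6 mm along, seated to 3 mm, flat to 7 deg); grey tray tab up on the easel (foot within 25 mm, lean within 7 deg); all at rest (x of cartridge_0 in the frame of empty_tray between 0.033 and 0.043 m and y of cartridge_0 in the frame of empty_tray between -0.006 and 0.006 m and z of cartridge_0 in the frame of empty_tray between 0.0095 and 0.0165 m and angle between the z axis of each of cartridge_0, cartridge_1, cartridge_2 and the z axis of empty_tray, either way round below 0.12 rad and angle between each of cartridge_0, cartridge_1, cartridge_2's own z axis and vertical above 1.8 rad and linear speed of each of cartridge_0, cartridge_1, cartridge_2, empty_tray, full_tray below 0.02 m/s and x of cartridge_1 in the frame of empty_tray between -0.005 and 0.005 m and y of cartridge_1 in the frame of empty_tray between -0.006 and 0.006 m and z of cartridge_1 in the frame of empty_tray between 0.0095 and 0.0165 m and x of cartridge_2 in the frame of empty_tray between -0.043 and -0.033 m and y of cartridge_2 in the frame of empty_tray between -0.006 and 0.006 m and z of cartridge_2 in the frame of empty_tray between 0.0095 and 0.0165 m and distance between empty_foot and stand_left below 0.02 m and angle between empty_tray's own z axis and vertical between 0.93 and 1.17 rad and angle between the x axis of empty_tray and the x axis of stand, either way round below 0.12 rad and distance between full_foot and easel_seat below 0.025 m and angle between full_tray's own y axis and vertical between 0.23 and 0.47 rad and angle between the x axis of full_tray and the x axis of easel, either way round below 0.15 rad); the robot touches nothing.
It fails at once if a cartridge falls out (drops below the stand's ledges) (height (world z) of any of cartridge_0, cartridge_1, cartridge_2 below 0.035 m).
It fails at once if a cartridge is handled directly with the fingers (contact force between the fingers and cartridge_0 above 1 N or contact force between the fingers and cartridge_1 above 1 N or contact force between the fingers and cartridge_2 above 1 N).
It fails at once if a bystander (tape, amber bottle, beaker, timer) is moved more than 25 mm (distance of any of tape, amber_bottle, beaker, timer from where it was at the start of the episode above 0.025 m).
It also fails if it takes over 64 s, if anything falls off the work surface, if the arm or the gripper's body presses on something with over 40 N, if the wrist force passes 120 N, or if a joint passes its speed limit or range.

## Working session

There is one attempt and no reset: what is moved stays moved. The work goes in short steps, Python scripts to look and compute and a tool call to move; the robot and the scene stay as the last step left them, time stands still between calls to the robot, and variables do not carry over. Pictures are saved under pics/ and viewed, at most 10 in all, crops included, and the job is handed in when it is done.

Besides the shell and the picture viewer there is one more tool, called after "Emit:" in YAML: its name, and indented under it one key for each argument. servo_tool: Moves the arm, as the interface text tells. Shifts and turns lie within -1 to 1; 1 stands for 0.2 m of shift or 360 degrees of turn. Its arguments: {"type":"object","properties":{"rotation":{"type":"array","items":{"type":"array","items":{"type":"number","minimum":-1,"maximum":1}}},"slide":{"type":"array","items":{"type":"array","items":{"type":"number","minimum":-1,"maximum":1}}},"grip":{"type":"array","items":{"type":"number"}}},"required":["rotation","slide","grip"]}

```bash
ls; mkdir -p pics
python3 - <<'E'
from bench import *
import cv2,numpy as np
print(read_state())
for n in ["scene","side"]:
    d=get_image(n); cv2.imwrite(f"pics/{n}0.png",d["image"][:,:,::-1]); np.savez(f"{n}0.npz",**d)
    R=cv2.Rodrigues(np.array(d["rvec"]))[0]; print(n,d["camera_matrix"],-R.T@np.array(d["tvec"]).ravel(),R[2])
E
```

```text
pics
{'clock': 0.0, 'joints': array([ 1.46958575e+00,  3.85559894e-01,  6.57714770e-03, -5.27429027e-04,
       -1.19399334e+00, -2.58598888e-01]), 'joint_vel': array([-1.31384206e-03,  1.19341314e-04,  2.17062840e-05, -2.97879584e-04,
       -3.44131844e-04, -4.70169675e-04]), 'joint_efforts': array([-7.57028993e-04, -3.92291379e+01,  1.88395894e+01,  4.18629214e+00,
       -4.69684484e-03, -1.38226676e-05]), 'position': array([219.82706289, 584.41590851, 230.19630575]), 'ee_rot': array([ 9.83842715e-01, -1.79031461e-01, -1.58670512e-04,  1.10577759e-03]), 'contact_force': array([-0.20563005, -0.73109727,  0.32077307]), 'wrist_torque': array([0.01184505, 0.03735121, 0.03618059]), 'grasp_force': 0.0, 'gripper_width': 85.04022517468694}
scene [[429.74538366   0.         322.27795604]
 [  0.         429.74538366 205.35953683]
 [  0.           0.           1.        ]] [-340.30786073 -667.11019665  690.70660174] [ 0.68760379  0.59777583 -0.41214692]
side [[452.01952115   0.         322.93047976]
 [  0.         452.01952115 197.06582934]
 [  0.           0.           1.        ]] [185.94825877 989.10465097 903.76095091] [ 0.34680133 -0.68642523 -0.63917857]
```

View pics/scene0.png

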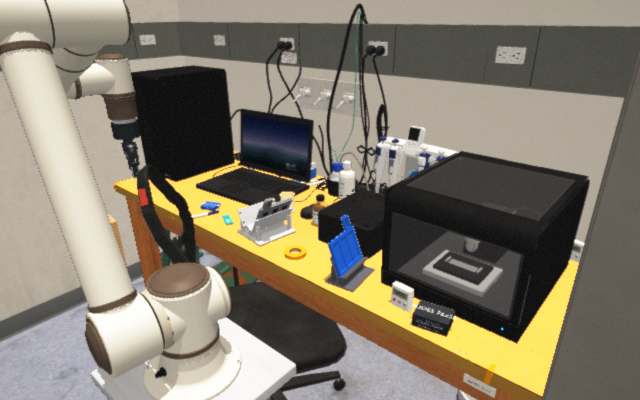

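View pics/side0.png

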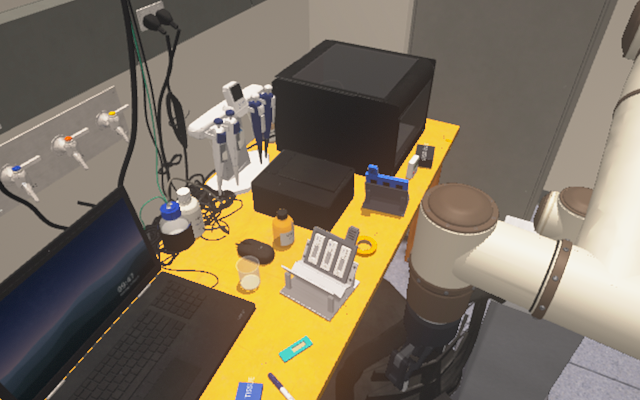

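```bash
cat > h.py <<'E'
import numpy as np,cv2
def cloud(d):
    K=np.array(d["camera_matrix"]);R=cv2.Rodrigues(np.array(d["rvec"]))[0];t=np.array(d["tvec"]).ravel()
    Z=d["depth"].astype(float);v,u=np.indices(Z.shape)
    P=np.stack([(u-K[0,2])/K[0,0]*Z,(v-K[1,2])/K[1,1]*Z,Z],-1)
    return (P-t)@R
def plane(p,it=300,tol=2.0):
    rng=np.random.default_rng(0);best=None
    for _ in range(it):
        a=p[rng.choice(len(p),3,replace=False)];n=np.cross(a[1]-a[0],a[2]-a[0])
        if np.linalg.norm(n)<1:continue
        n/=np.linalg.norm(n);m=abs((p-a[0])@n)<tol
        if best is None or m.sum()>best.sum():best=m
    q=p[best];c=q.mean(0);n=np.linalg.svd(q-c,full_matrices=False)[2][2];return c,n*np.sign(n[2] or 1),best
E
python3 - <<'E'
from h import *
for n in ["scene","side"]:
    d=np.load(n+"0.npz");P=cloud(d);hsv=cv2.cvtColor(d["image"],cv2.COLOR_RGB2HSV)
    m=cv2.inRange(hsv,(105,120,60),(125,255,255))
    k,l,s,c=cv2.connectedComponentsWithStats(m)
    for i in range(1,k):
        if s[i,4]>60:
            p=P[(l==i)&(d["depth"]>0)]; print(n,s[i],np.median(p,0).round())
            
    for u,v in ([(268,218),(265,230),(348,275),(295,253),(318,215),(228,220),(402,295),(346,232)] if n=="scene" else [(330,255),(353,235),(318,285),(248,275),(283,230),(366,245),(385,205),(372,175),(295,350)]):
        print(n,u,v,P[v,u].round(), d["image"][v,u])
d=np.load("scene0.npz")["image"];e=np.load("side0.npz")["image"]
a=cv2.resize(d[180:300,230:390],None,fx=5,fy=5,interpolation=cv2.INTER_CUBIC)
cv2.imwrite("pics/c1.png",a[:,:,::-1])
a=cv2.resize(e[150:310,230:440],None,fx=3.7,fy=3.7,interpolation=cv2.INTER_CUBIC)
cv2.imwrite("pics/c2.png",a[:,:,::-1])
E
```

```text
scene [243 128  64  17 218] [902. 687. 200.]
scene [332 163  11   9  77] [933. 359. 121.]
scene [202 202  17  11  97] [509. 649.  13.]
scene [ 329  214   34   63 1173] [493. -31.  85.]
scene 268 218 [490. 288.  81.] [128 127 124]
scene 265 230 [503. 323.  20.] [146 143 142]
scene 348 275 [445. -74.  39.] [96 95 99]
scene 295 253 [483. 164.   0.] [254 232 100]
scene 318 215 [592. 162.  93.] [56 53 50]
scene 228 220 [490. 508.   4.] [237 232 197]
scene 402 295 [ 458. -234.   42.] [73 77 64]
scene 346 232 [508. -16. 125.] [ 33  93 206]
side [365 164  43  26 272] [512.  -6. 123.]
side [160 201  21  19 248] [938. 381. 125.]
side [236 383  26  17 298] [522. 653.  13.]
side 330 255 [514. 302.  87.] [170 156 149]
side 353 235 [467. 276. 153.] [130 116 110]
side 318 285 [497. 399.  88.] [241 235 230]
side 248 275 [671. 430.  63.] [237 220 182]
side 283 230 [669. 267.  74.] [221 156  61]
side 366 245 [476. 151.   0.] [247 213  67]
side 385 205 [489. -32.   1.] [99 83 79]
side 372 175 [528.   0. 124.] [ 57  68 119]
side 295 350 [491. 523.   3.] [232 216 167]
```

View pics/c1.png

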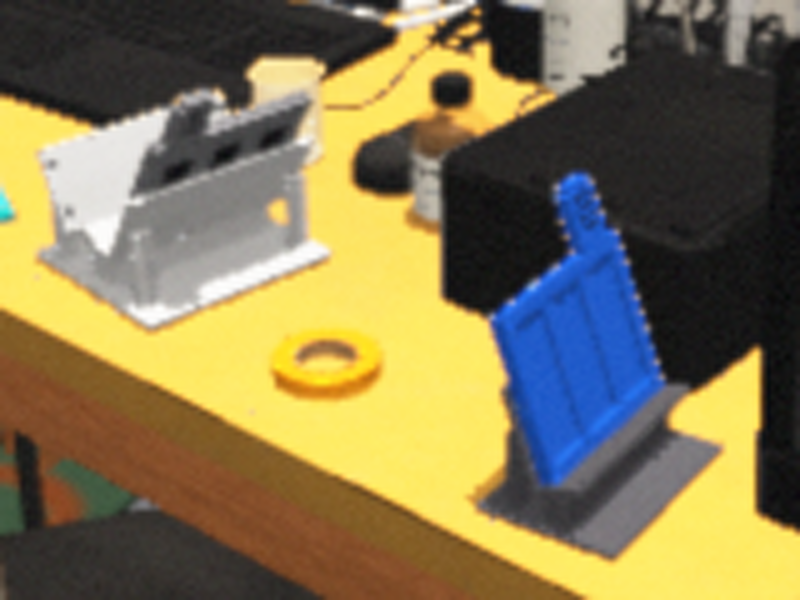

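View pics/c2.png

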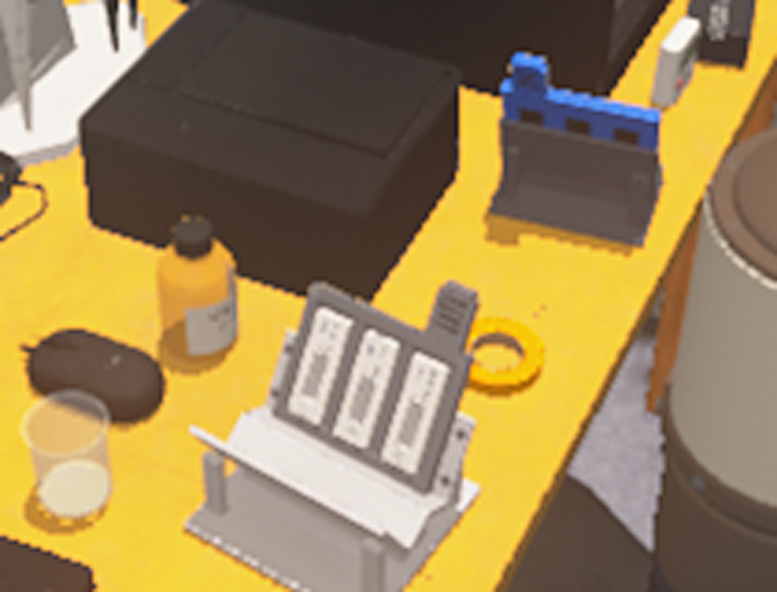

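The crops show the grey tray with three cartridges leaning on the stand's right side (side view about 330,255, tab at 353,235). The blue tray stands on the easel (scene about 345,245, tab at 346,222), with the tape between them. Next I fit the planes.

```bash
cat >> h.py <<'E'
def rect(p,c,n,xh=(1,0,0)):
    """in-plane basis and min-area rect of plane points"""
    ex=np.array(xh,float);ex-=n*(ex@n);ex/=np.linalg.norm(ex);ey=np.cross(n,ex)
    q=np.stack([(p-c)@ex,(p-c)@ey],1).astype(np.float32)
    r=cv2.minAreaRect(q);b=cv2.boxPoints(r);return r,c+b[:,:1]*ex+b[:,1:]*ey
E
python3 - <<'E'
from h import *
np.set_printoptions(suppress=True,precision=3)
d=np.load("scene0.npz");P=cloud(d);hsv=cv2.cvtColor(d["image"],cv2.COLOR_RGB2HSV)
m=cv2.inRange(hsv,(100,110,40),(125,255,255))>0
w=np.zeros_like(m);w[205:285,322:370]=1;p=P[m&w&(d["depth"]>0)]
c,n,i=plane(p,tol=3);print("blue",c,n,len(p),i.sum(),np.degrees(np.arctan2(n[0],-n[1])),np.degrees(np.arcsin(n[2])))
yb=np.array([0,0,1.])-n*n[2];yb/=np.linalg.norm(yb);xb=np.cross(yb,n)
q=p[i]-c;X=q@xb;Y=q@yb
for lo in range(-60,90,10):
    s=(Y>=lo)&(Y<lo+10)
    if s.sum(): print(lo,s.sum(),X[s].min().round(1),X[s].max().round(1))
d=np.load("side0.npz");P=cloud(d)
w=np.zeros(m.shape,bool);w[222:295,295:372]=1
w&=(P[...,2]>62)&(d["depth"]>0);p=P[w];c,n,i=plane(p,tol=3)
print("grey",c,n,len(p),i.sum(),np.degrees(np.arctan2(-n[0],n[1])),np.degrees(np.arcsin(n[2])))
yb=np.array([0,0,1.])-n*n[2];yb/=np.linalg.norm(yb);xb=np.cross(yb,n)
q=p[i]-c;X=q@xb;Y=q@yb
for lo in range(-60,100,10):
    s=(Y>=lo)&(Y<lo+10)
    if s.sum(): print(lo,s.sum(),X[s].min().round(1),X[s].max().round(1))
E
```

```text
blue [490.121 -29.576  88.756] [ 0.118 -0.938  0.326] 1187 841 7.174014866162977 19.045513179174968
-60 38 -65.8 61.1
-50 82 -63.3 60.8
-40 73 -64.8 61.2
-30 81 -64.3 59.7
-20 83 -64.5 59.5
-10 69 -65.0 61.0
0 77 -64.0 61.1
10 81 -65.2 61.6
20 77 -63.5 59.3
30 75 -65.0 58.8
40 41 -61.4 55.8
50 22 23.0 52.3
60 19 22.0 52.0
70 20 25.7 49.9
80 2 27.8 42.6
grey [509.322 295.857 103.887] [0.109 0.851 0.514] 1952 1334 -7.274819550084762 30.91798367761119
-50 128 -68.6 54.9
-40 132 -68.7 55.0
-30 143 -68.1 55.1
-20 144 -67.6 56.7
-10 139 -68.2 56.3
0 141 -68.6 55.3
10 146 -68.7 55.1
20 155 -68.1 55.8
30 69 -65.9 53.1
40 43 19.4 47.8
50 44 19.3 48.2
60 42 21.5 47.5
70 8 23.0 43.5
```

```bash
cat >> h.py <<'E'
from scipy.spatial.transform import Rotation as Ro
def mv(R,p):
    """servo numbers from the current measured pose to tool pose R(3x3),p"""
    from bench import read_state
    s=read_state();r=(Ro.from_matrix(R)*Ro.from_quat(s["ee_rot"]).inv()).as_rotvec()
    print("rot",(r/2/np.pi).round(4),"slide",((np.array(p)-s["position"])/200).round(4),"deg",np.degrees(np.linalg.norm(r)).round(1))
def toolR(yaw,tilt,sx=1):
    """tool x along sx*world x yawed; tilt about that x: 0 = down, +t = top leans to -y (points to +y)"""
    return Ro.from_euler("zx",[yaw,tilt],degrees=True).as_matrix()@np.diag([sx,-sx,-1.])
E
python3 - <<'E'
from h import *
from bench import *
np.set_printoptions(suppress=True,precision=3)
d=get_image("wrist");print(d["hand_eye"],d["camera_matrix"][0],d["camera_matrix"][1])
print(toolR(0,0)@[0,0,1],Ro.from_quat(read_state()["ee_rot"]).as_matrix())
for sx in (1,-1): mv(toolR(-7.3,-20,sx),[480,420,330])
E
```

```text
[[   0.      -0.952   -0.306   78.457]
 [   1.       0.      -0.       0.434]
 [   0.      -0.306    0.952 -142.758]
 [   0.       0.       0.       1.   ]] [288.249   0.    319.099] [  0.    288.249 200.525]
[ 0.  0. -1.] [[ 0.936 -0.352 -0.   ]
 [-0.352 -0.936 -0.002]
 [ 0.     0.002 -1.   ]]
rot [-0.055  0.006  0.037] slide [ 1.3   -0.823  0.498] deg 23.9
rot [-0.009 -0.081 -0.456] slide [ 1.3   -0.823  0.498] deg 166.9
```

Run:
```python
from h import *
np.set_printoptions(suppress=True,precision=3)
for n in("scene","side"):
    P=cloud(np.load(n+"0.npz")).reshape(-1,3)
    for y0 in range(-300,450,50):
        s=P[(P[:,1]>=y0)&(P[:,1]<y0+50)&(P[:,0]>540)&(P[:,0]<760)]
        o=[]
        for x0 in range(540,760,20):
            t=s[(s[:,0]>=x0)&(s[:,0]<x0+20)]; o.append(int(np.percentile(t[:,2],95)) if len(t)>2 else -1)
        print(n,y0,o)
```

```text
scene -300 [287, 287, 287, 287, 287, 287, 287, 287, 287, 287, 287]
scene -250 [287, 287, 287, 287, 287, 287, 287, 287, 287, 287, 287]
scene -200 [287, 287, 287, 287, 287, 287, 287, 287, 287, 288, 287]
scene -150 [287, 287, 287, 287, 287, 287, 287, 287, 286, 287, 287]
scene -100 [38, 2, 2, 2, 2, -1, -1, -1, -1, -1, -1]
scene -50 [123, 1, 106, 111, 111, 111, 111, 112, 113, -1, -719]
scene 0 [-288, -293, 111, 112, 112, 113, 113, 113, 112, 113, 111]
scene 50 [2, -1, 106, 112, 112, 112, 112, 112, 111, 112, 113]
scene 100 [2, 1, 106, 108, 107, 108, 107, 108, 108, 108, 108]
scene 150 [1, 1, 97, 106, 106, 106, 106, 107, 109, 108, 107]
scene 200 [1, 2, 1, 1, 2, 74, 108, 111, 98, -722, -720]
scene 250 [128, 120, 85, 2, 2, 2, 62, 28, 32, -720, -729]
scene 300 [38, 37, 26, 2, 1, 2, 22, 32, 34, 33, -1]
scene 350 [88, -270, 89, -1, -1, -1, 70, 65, 69, 1, 2]
scene 400 [-269, -270, -1, -1, -1, -1, 70, 70, 68, 53, 1]
side -300 [285, 286, 286, 285, 286, 286, 285, 286, 286, 286, 286]
side -250 [286, 286, 286, 286, 286, 286, 286, 287, 286, 286, 286]
side -200 [286, 286, 285, 287, 286, 287, 287, 286, 287, 287, 286]
side -150 [281, 283, 283, 280, 281, 282, 282, 282, 282, 281, 282]
side -100 [-1, 1, 1, 1, -1, -1, -1, -1, -1, -1, -1]
side -50 [117, 2, 105, 110, 110, 110, 111, 111, 112, 112, 111]
side 0 [117, 2, 107, 111, 112, 112, 112, 111, 112, 112, 113]
side 50 [1, 2, 106, 111, 110, 112, 111, 111, 112, 112, 112]
side 100 [2, 2, 106, 108, 109, 108, 109, 109, 108, 109, 109]
side 150 [2, 1, 105, 106, 105, 106, 106, 106, 105, 107, 106]
side 200 [-1, -1, -1, -1, 1, 64, 109, 111, 98, 2, 1]
side 250 [128, 129, 88, 1, 1, 21, 83, 106, 79, 28, 28]
side 300 [86, 81, 55, 0, 2, 2, 18, 30, 34, 33, 34]
side 350 [87, 87, 85, 43, 2, 1, 68, 68, 69, 0, 0]
side 400 [8, 9, 8, 2, 1, 1, 65, 62, 68, 1, 1]
```

Emit:
servo_tool:
  rotation:
    - [-0.055,0.006,0.037]
    - [-0.055,0.006,0.037]
    - [-0.055,0.006,0.037]
    - [-0.055,0.006,0.037]
    - [-0.055,0.006,0.037]
    - [-0.055,0.006,0.037]
    - [-0.055,0.006,0.037]
    - [-0.055,0.006,0.037]
  slide:
    - [0.3,-0.2,0.3]
    - [0.6,-0.4,0.5]
    - [0.9,-0.6,0.5]
    - [1,-0.8,0.5]
    - [1,-0.8,0.5]
    - [1,-0.8,0.5]
    - [1,-0.8,0.5]
    - [1,-0.8,0.5]
  grip: [1,1,1,1,1,1,1,1]

```text
clock: 1.15
position: [419.3, 425.8, 330.8]
ee_rot: [0.983, -0.061, 0.012, 0.172]
contact_force: [-0.1, 0.0, 0.3]
gripper_width: 85.5
grasp_force: 0.0
```

```bash
cat >> h.py <<'E'
def wrist(name):
    from bench import read_state,get_image
    s=read_state();d=get_image("wrist");cv2.imwrite(f"pics/{name}.png",d["image"][:,:,::-1])
    T=np.eye(4);T[:3,:3]=Ro.from_quat(s["ee_rot"]).as_matrix();T[:3,3]=s["position"];T=T@np.array(d["hand_eye"])
    d=dict(d);d["rvec"]=cv2.Rodrigues(T[:3,:3].T)[0];d["tvec"]=-T[:3,:3].T@T[:3,3]
    np.savez(name+".npz",**{k:d[k] for k in("image","depth","camera_matrix","rvec","tvec")});return d
E
python3 - <<'E'
from h import *
np.set_printoptions(suppress=True,precision=3)
d=wrist("w1");P=cloud(d)
i=d["image"].copy();cv2.imwrite("pics/w1.png",i[:,:,::-1])
E
```

```text
(no output)
```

View pics/w1.png

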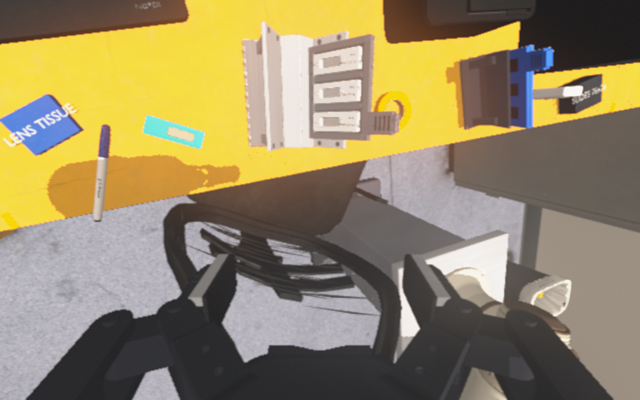

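The wrist view shows the grey tray at about (342,90) with the cartridges as white bars, and the blue tray edge-on at (525,85). I move closer for precision.

Emit:
servo_tool:
  rotation:
    - [-0.025,0.003,0]
    - [-0.05,0.006,0]
    - [-0.069,0.009,0]
    - [-0.069,0.009,0]
    - [-0.069,0.009,0]
  slide:
    - [0.25,0.06,-0.15]
    - [0.4,0.12,-0.3]
    - [0.5,0.12,-0.35]
    - [0.5,0.12,-0.35]
    - [0.5,0.12,-0.35]
  grip: [1,1,1,1,1]

```text
clock: 1.82
position: [519.7, 449.7, 262.2]
ee_rot: [0.923, -0.052, -0.002, 0.38]
contact_force: [0.5, -1.1, 1.0]
gripper_width: 85.5
grasp_force: 0.0
```

Run:
```python
from h import *
np.set_printoptions(suppress=True,precision=3)
wrist("w2")
```

```text
(no output)
```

View pics/w2.png

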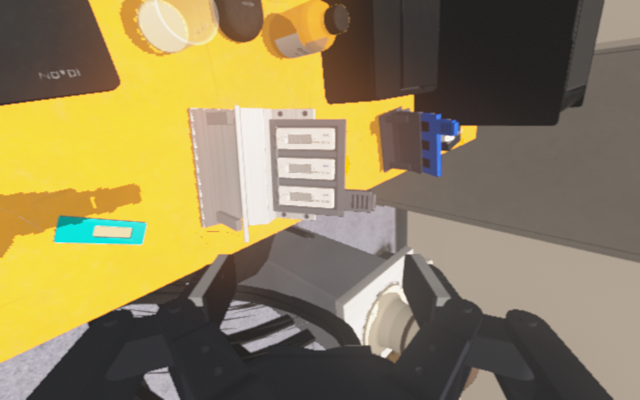

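```bash
cat >> h.py <<'E'
def tray(d,box,zmin,side,tol=3,mask=None):
    """box u0,u1,v0,v1; side -1: normal to -y; prints plane and edge profile; returns frame"""
    P=cloud(d);u0,u1,v0,v1=box;w=np.zeros(d["depth"].shape,bool);w[v0:v1,u0:u1]=1
    w&=(d["depth"]>0)&(P[...,2]>zmin)
    if mask is not None:w&=mask
    p=P[w];c,n,i=plane(p,tol=tol);n=n if n[1]*side>0 else -n
    y=np.array([0,0,1.])-n*n[2];y/=np.linalg.norm(y);x=np.cross(y,n);q=p[i]-c;X=q@x;Y=q@y
    print("c",c,"n",n,"yaw",np.degrees(np.arctan2(-n[0]*side,n[1]*side)),"elev",np.degrees(np.arcsin(n[2])),i.sum())
    L=[];H=[];B=[];T=[]
    for lo in np.arange(-35,35,5):
        s=(Y>=lo)&(Y<lo+5)
        if s.sum()>5:L.append(X[s].min());H.append(X[s].max())
    print("xlo",np.array(L).round(1),"\nxhi",np.array(H).round(1))
    for lo in np.arange(-60,60,6):
        s=(X>=lo)&(X<lo+6)
        if s.sum()>5:B.append(Y[s].min());T.append(Y[s].max())
    print("ylo",np.array(B).round(1),"\nyhi",np.array(T).round(1))
    return c,x,y,n
E
python3 - <<'E'
from h import *
np.set_printoptions(suppress=True,precision=3)
d=np.load("w2.npz");g=cv2.cvtColor(d["image"],cv2.COLOR_RGB2HSV)
P=cloud(d)
tray(d,(262,385,105,225),60,1,tol=2.5)
tray(d,(262,385,105,225),60,1,tol=4,mask=g[...,2]<125)
print(d["image"][165,265:350:3].mean(1).round());print(d["image"][108:222:3,310].mean(1).round())
E
```

```text
c [512.014 293.815 102.751] n [0.11  0.854 0.509] yaw -7.356973222451984 elev 30.58767519270361 5953
xlo [-63.7 -63.7 -63.7 -63.6 -63.6 -63.5 -63.5 -63.5 -63.4 -63.4 -63.4 -63.3
 -63.3 -63.2] 
xhi [59.5 58.9 60.  59.6 59.3 59.8 59.9 59.1 59.3 60.2 59.5 59.7 60.  59.7]
ylo [-48.8 -49.5 -49.9 -50.1 -50.2 -49.1 -47.8 -49.9 -49.8 -50.2 -49.5 -49.1
 -48.8 -48.6 -49.7 -49.9 -50.4 -50.4 -50.6 -47.9] 
yhi [34.3 34.3 34.4 34.4 34.5 34.5 33.9 34.1 33.9 34.4 34.2 34.3 34.4 65.1
 73.9 74.  74.2 73.5 73.5 34.1]
c [469.06  272.949 145.947] n [0.068 0.905 0.42 ] yaw -4.2730566211286165 elev 24.84786858695335 98
xlo [ -9.9  -9.5 -10.  -10.1 -15.7] 
xhi [6.2 6.5 7.3 6.  6.7]
ylo [ -5.4  -5.3  -6.8 -30.3] 
yhi [14.1 14.  14.1 14.1]
[238. 230. 173. 143. 183. 228. 228. 233. 194. 185. 181. 183. 186. 179.
 177. 188. 232. 231. 230. 221. 201. 215. 233. 211. 126. 139. 141. 158.
 174.]
[187. 211. 209. 211. 141. 142. 127. 229. 231. 188. 181. 176. 225. 231.
 137. 142. 130. 226. 231. 188. 185. 183. 225. 228. 132. 139. 136. 232.
 232. 184. 181. 182. 230. 144. 137. 146. 200. 195.]
```

Run:
```python
from h import *
np.set_printoptions(suppress=True,precision=3)
d=np.load("scene0.npz");hsv=cv2.cvtColor(d["image"],cv2.COLOR_RGB2HSV)
m=cv2.inRange(hsv,(100,110,40),(125,255,255))>0
c,x,y,n=tray(d,(322,370,205,285),20,-1,mask=m,tol=3);print(x,y)
d=np.load("w2.npz");hsv=cv2.cvtColor(d["image"],cv2.COLOR_RGB2HSV);P=cloud(d)
m=(cv2.inRange(hsv,(100,110,40),(125,255,255))>0)
m[:,:370]=0;m[:100]=0;m[190:]=0
p=P[m&(d["depth"]>0)];q=p-c
print(len(p));
for a in (x,y,n): print(np.percentile(q@a,[0,1,5,25,50,75,95,99,100]))
```

```text
c [489.016 -30.807  87.709] n [ 0.122 -0.936  0.329] yaw 7.444229701263107 elev 19.191972768125986 830
xlo [-62.7 -63.6 -63.1 -62.7 -63.3 -62.6 -63.8 -63.  -62.7 -63.9 -63.8 -63.2
 -64.8 -61.1] 
xhi [62.4 60.2 56.8 60.9 56.1 60.8 62.2 57.7 62.3 60.3 62.9 57.3 60.6 56.1]
ylo [-56.5 -56.1 -54.2 -53.  -60.  -55.3 -58.  -51.1 -56.8 -57.6 -48.  -58.4
 -57.3 -56.3 -55.9 -56.2 -55.9 -55.1 -56.  -49.3] 
yhi [41.9 41.4 42.1 41.5 42.8 42.  41.5 42.6 42.1 42.5 41.5 41.7 41.5 65.8
 81.5 79.6 81.1 81.8 78.9 42.4]
[0.992 0.13  0.   ] [-0.043  0.326  0.944]
1041
[-100.755  -60.188  -54.766  -18.709   20.765   44.629   58.016   61.354
   61.671]
[-150.613  -36.842    9.661   27.333   38.702   43.631   81.776   83.3
   84.133]
[-13.143 -12.479 -11.772 -10.956 -10.29   -9.253  -3.436 104.781 206.123]
```

```bash
cat >> h.py <<'E'
def frame(yaw,lean,o,face=1):
    """tray frame; lean of y axis from vertical towards +y (deg); face +1: z to -y (blue on easel), -1: z to +y"""
    R=Ro.from_euler("zx",[yaw,-lean],degrees=True).as_matrix() # X=x, Y=-n , Z=up tray
    x,ny,up=R.T; 
    F=np.eye(4);F[:3,:3]=np.stack([x,up,-ny],1) if face>0 else np.stack([-x,up,ny],1);F[:3,3]=o;return F
def at(F,*p): return F[:3,:3]@np.array(p,float)+F[:3,3]
E
python3 - <<'E'
from h import *
np.set_printoptions(suppress=True,precision=3)
c=np.array([489.0,-30.8,87.7]);F=frame(7.4,20,[0,0,0])
x,y,n=F[:3,:3].T;F[:3,3]=c-.7*x-7*y-10*n;print(F)
print("foot",at(F,0,-50,5));np.save("blue0.npy",F)
R=toolR(7.4,-20)
print(R[:,2],at(F,40,57,5),at(F,40,127,5))
mv(R,at(F,40,127,5)); mv(R,at(F,40,57,5))
E
```

```text
[[  0.992  -0.      0.129 487.018]
 [  0.121   0.342  -0.932 -23.96 ]
 [ -0.044   0.94    0.339  77.761]
 [  0.      0.      0.      1.   ]]
foot [487.662 -45.721  32.472]
[ 0.    -0.342 -0.94 ] [527.329  -4.283 131.258] [527.329  19.658 197.036]
rot [0.069 0.014 0.034] slide [ 0.038 -2.149 -0.335] deg 28.0
rot [0.069 0.014 0.034] slide [ 0.038 -2.269 -0.664] deg 28.0
```

```bash
sed -i 's/"zx"/"ZX"/' h.py
python3 - <<'E'
from h import *
np.set_printoptions(suppress=True,precision=3)
c=np.array([489.0,-30.8,87.7]);F=frame(7.4,20,[0,0,0])
x,y,n=F[:3,:3].T;F[:3,3]=c-.7*x-7*y-10*n;print(F)
print("foot",at(F,0,-50,5));np.save("blue0.npy",F)
R=toolR(7.4,-20)
print(R[:,2],at(F,40,57,5),at(F,40,127,5))
mv(R,at(F,40,127,5)); mv(R,at(F,40,57,5))
E
```

```text
[[  0.992  -0.044   0.121 487.404]
 [  0.129   0.339  -0.932 -23.946]
 [ -0.      0.94    0.342  77.702]
 [  0.      0.      0.      1.   ]]
foot [490.212 -45.564  32.427]
[ 0.044 -0.339 -0.94 ] [525.165  -4.12  132.975] [522.081  19.622 198.753]
rot [0.068 0.007 0.037] slide [ 0.012 -2.15  -0.326] deg 28.0
rot [0.068 0.007 0.037] slide [ 0.028 -2.268 -0.655] deg 28.0
```

Emit:
servo_tool:
  rotation:
    - [0.02,0.002,0.01]
    - [0.04,0.004,0.02]
    - [0.055,0.006,0.03]
    - [0.068,0.007,0.037]
  slide:
    - [0,-0.25,0.05]
    - [0,-0.5,0.05]
    - [0,-0.75,0.05]
    - [0,-1,0]
  grip: [0.2,0.2,0.2,0.2]

```text
clock: 2.38
position: [519.6, 247.6, 266.8]
ee_rot: [0.983, 0.065, 0.015, 0.171]
contact_force: [0.1, -0.5, 0.9]
gripper_width: 51.0
grasp_force: 0.0
```

Emit:
servo_tool:
  rotation:
    - [0,0,0]
    - [0,0,0]
    - [0,0,0]
    - [0,0,0]
    - [0,0,0]
    - [0,0,0]
    - [0,0,0]
  slide:
    - [0,-0.3,0]
    - [0,-0.6,0]
    - [0,-0.9,-0.05]
    - [0,-1,-0.1]
    - [0,-1,-0.2]
    - [0,-1,-0.2]
    - [0,-1,-0.2]
  grip: [0.1,0.1,0.1,0.1,0.1,0.1,0.1]

```text
clock: 3.25
position: [520.4, 49.6, 223.9]
ee_rot: [0.982, 0.064, 0.013, 0.175]
contact_force: [0.1, 0.9, 0.3]
gripper_width: 47.1
grasp_force: 0.0
```

Run:
```python
from h import *
np.set_printoptions(suppress=True,precision=3)
d=wrist("w3");F=np.load("blue0.npy");P=cloud(d)
hsv=cv2.cvtColor(d["image"],cv2.COLOR_RGB2HSV)
m=(cv2.inRange(hsv,(100,110,40),(125,255,255))>0)&(d["depth"]>0)
p=P[m];q=(p-F[:3,3])@F[:3,:3];s=(abs(q)<120).all(1);q=q[s]
print(len(q));
for a in range(3): print(np.percentile(q[:,a],[0,1,5,25,50,75,95,99,100]))
t=q[q[:,1]>60];print("tab",np.percentile(t,[2,50,98],axis=0))
t=q[q[:,1]>86];print("tabtop",np.percentile(t,[2,50,98],axis=0))
R=toolR(7.4,-20)
mv(R,at(F,40,57,5))
```

```text
1090
[-61.586 -59.312 -54.186 -28.939   2.443  40.977  57.669  61.217  62.334]
[35.954 38.912 48.091 49.218 49.885 88.418 90.194 90.832 91.764]
[-0.547 -0.446 -0.31   1.467  3.862  6.291  8.146  8.564  9.083]
tab [[27.349 83.64  -0.422]
 [41.704 89.445  4.028]
 [53.715 90.908  8.281]]
tabtop [[30.227 88.122 -0.396]
 [40.547 89.596  4.029]
 [50.671 90.95   8.313]]
rot [ 0.001  0.    -0.   ] slide [ 0.023 -0.269 -0.453] deg 0.3
```

View pics/w3.png

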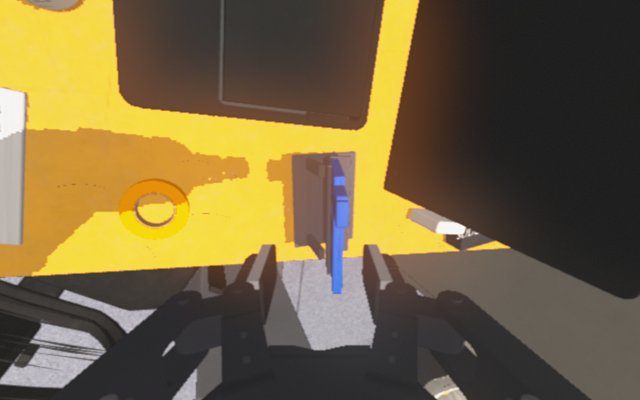

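The wrist view shows the blue tray almost edge-on at (338,225), with its tab between the open fingers. It agrees with the estimated frame to 1 mm, so I descend and grip.

Emit:
servo_tool:
  rotation:
    - [0,0,0]
    - [0,0,0]
    - [0,0,0]
    - [0,0,0]
    - [0,0,0]
    - [0,0,0]
    - [0,0,0]
    - [0,0,0]
  slide:
    - [0.009,-0.146,-0.125]
    - [0.009,-0.146,-0.125]
    - [0.015,-0.2,-0.27]
    - [0.02,-0.24,-0.385]
    - [0.024,-0.265,-0.454]
    - [0.024,-0.265,-0.454]
    - [0.024,-0.265,-0.454]
    - [0.024,-0.265,-0.454]
  grip: [0.1,0.1,0.1,0.1,0.1,0.1,-1,-1]

```text
clock: 4.3
position: [525.6, -3.3, 131.6]
ee_rot: [0.982, 0.064, 0.012, 0.176]
contact_force: [0.5, -0.8, -0.0]
gripper_width: 11.0
grasp_force: 0.0
```

Emit:
servo_tool:
  rotation:
    - [0,0,0]
    - [0,0,0]
    - [0,0,0]
    - [0,0,0]
  slide:
    - [0,0,0]
    - [0,0,0]
    - [0,0,0]
    - [0,0,0]
  grip: [-1,-1,-1,-1]

```text
clock: 4.8
position: [525.9, -3.3, 131.6]
ee_rot: [0.982, 0.064, 0.012, 0.176]
contact_force: [-0.6, 2.5, 5.8]
gripper_width: 9.6
grasp_force: 59.5
```

Run:
```python
from h import *
from bench import *
np.set_printoptions(suppress=True,precision=4)
d=np.load("w2.npz");c0=np.array([512.014,293.815,102.751]);G=frame(-7.36,-30,[0,0,0],-1);x,y,n=G[:3,:3].T
P=cloud(d);g=d["image"].mean(2);q=(P-c0)@G[:3,:3]
for nm,m in (("rim",(g>115)&(g<160)),("cart",(g>200))):
    s=m&(abs(q[...,0]+1.9)<58)&(q[...,1]<31)&(q[...,1]>-60)&(abs(q[...,2])<8)&(d["depth"]>0)
    if nm=="rim": s&=(abs(abs(q[...,0]+1.9)-19)<4)
    t=q[s];A=np.c_[t[:,:2],np.ones(len(t))];print(nm,len(t),np.median(t[:,2]),np.linalg.lstsq(A,t[:,2],rcond=None)[0])
d=np.load("side0.npz");P=cloud(d);q=(P-c0)@G[:3,:3];s=(abs(q[...,2])<8)&(abs(q[...,0]+1.9)<75)&(abs(q[...,1]-10)<80)&(d["depth"]>0)
t=q[s];
for lo in range(-30,30,10):
    w=(t[:,1]>=lo)&(t[:,1]<lo+10);print(lo,np.percentile(t[w,0],[0,1,99,100]),np.median(t[w,2]))
w=(t[:,0]>25)&(t[:,0]<50);print("tabtop",t[w,1].max());w=(t[:,0]<15)&(t[:,0]>-50);print("top",t[w,1].max())
```

```text
rim 789 -0.7964840689556514 [ 0.001   0.0008 -0.778 ]
cart 2698 1.2472665820258984 [ 0.0018 -0.0011  1.1869]
-30 [-74.9127 -71.696   65.9297  70.9729] 1.572485992423729
-20 [-76.3403 -72.881   69.3767  72.066 ] 1.6237951067016585
-10 [-70.989  -65.1516  60.5681  67.7335] 2.51325899200609
0 [-65.6627 -64.5551  57.649   58.2268] 2.594174123271544
10 [-65.7876 -64.9102  57.8427  58.0034] 1.8133038437065854
20 [-66.1405 -64.5419  57.8458  58.669 ] 1.3194606070054204
tabtop 71.93655532721161
top 32.29596778470957
```

Emit:
servo_tool:
  rotation:
    - [0,0,0]
    - [0,0,0]
    - [0,0,0]
    - [0,0,0]
    - [0,0,0]
    - [0,0,0]
  slide:
    - [-0.004,0.03,0.09]
    - [-0.01,0.07,0.2]
    - [-0.017,0.13,0.36]
    - [-0.02,0.17,0.5]
    - [-0.02,0.17,0.6]
    - [-0.02,0.17,0.6]
  grip: [-1,-1,-1,-1,-1,-1]

```text
clock: 5.55
position: [521.0, 30.3, 251.0]
ee_rot: [0.982, 0.064, 0.011, 0.175]
contact_force: [0.1, 0.8, -2.2]
gripper_width: 9.2
grasp_force: 58.5
```

```bash
cat >> h.py <<'E'
def T(s=None):
    from bench import read_state
    s=s or read_state();M=np.eye(4);M[:3,:3]=Ro.from_quat(s["ee_rot"]).as_matrix();M[:3,3]=s["position"];return M
def shot(n,name):
    from bench import get_image
    d=get_image(n);np.savez(name+".npz",**d);cv2.imwrite(f"pics/{name}.png",d["image"][:,:,::-1]);return d
def blue(d):
    h=cv2.cvtColor(d["image"],cv2.COLOR_RGB2HSV);return (cv2.inRange(h,(100,110,40),(125,255,255))>0)&(d["depth"]>0)
E
python3 - <<'E'
from h import *
np.set_printoptions(suppress=True,precision=3)
F=np.load("blue0.npy");F[:3,3]=at(F,.4,0,-.8)
T0=np.eye(4);T0[:3,:3]=Ro.from_quat([.982,.064,.012,.176]).as_matrix();T0[:3,3]=[525.9,-3.3,131.6]
H=np.linalg.inv(T0)@F;np.save("H.npy",H)
B=T()@H;print("pred back-origin",B)
d=shot("scene","s1");m=blue(d);P=cloud(d);q=(P-B[:3,3])@B[:3,:3]
s=m&(abs(q)<110).all(-1);v,u=np.nonzero(s);print(s.sum())
c,x,y,n=tray(d,(u.min(),u.max()+1,v.min(),v.max()+1),50,-1,mask=s,tol=3)
print("c in B",(c-B[:3,3])@B[:3,:3],"axes in B",B[:3,:3].T@np.stack([x,y,n],1))
G=frame(-7.36,-30,[0,0,0],-1);G[:3,3]=np.array([512.014,293.815,102.751])+G[:3,:3]@[-1.9,-15.8,-10.8];np.save("G.npy",G);print("G",G,"foot",at(G,0,-50,5))
E
```

```text
pred back-origin [[  0.992  -0.042   0.121 482.667]
 [  0.128   0.338  -0.932  10.532]
 [ -0.001   0.94    0.34  196.853]
 [  0.      0.      0.      1.   ]]
1158
c [481.66    1.773 203.465] n [ 0.125 -0.931  0.344] yaw 7.666483284200434 elev 20.099226793881414 895
xlo [-61.4 -58.8 -60.2 -59.7 -59.  -58.7 -59.1 -59.5 -61.1 -59.7 -58.6 -59.5
 -59.5 -61.4] 
xhi [64.8 61.8 60.7 65.2 59.7 59.8 69.1 63.1 61.8 63.2 60.  62.8 60.5 64.1]
ylo [-51.8 -48.8 -54.2 -53.4 -51.3 -54.2 -52.8 -52.6 -53.1 -51.3 -50.5 -50.8
 -52.4 -50.2 -49.5 -51.5 -53.3 -41.2 -52.2 -50.6] 
yhi [45.9 46.  46.  45.4 45.7 44.4 45.6 40.1 45.7 44.3 46.  42.4 45.6 45.8
 85.6 84.6 49.9 45.5 45.1 47.2]
c in B [-2.129  3.301 10.297] axes in B [[ 1.    -0.003  0.005]
 [ 0.003  1.     0.003]
 [-0.005 -0.003  1.   ]]
G [[ -0.992  -0.064   0.111 513.712]
 [  0.128  -0.496   0.859 292.131]
 [ -0.      0.866   0.5    83.668]
 [  0.      0.      0.      1.   ]] foot [517.469 321.219  42.867]
```

```bash
cat >> h.py <<'E'
def btgt(gap,s,dx=0):
    """tool pose so that held blue lies over grey with gap (z), s (y), dx (grey x)"""
    G=np.load("G.npy");M=np.eye(4);M[:3,:3]=np.diag([-1.,1,-1]);M[:3,3]=[dx,s,20+gap]
    return G@M@np.linalg.inv(np.load("H.npy"))
E
python3 - <<'E'
from h import *
np.set_printoptions(suppress=True,precision=3)
for a in ((20,100),(20,10),(8,1)):
    t=btgt(*a);print(a,t[:3,3],t[:3,2]);mv(t[:3,:3],t[:3,3])
E
```

```text
(20, 100) [547.746 239.974 236.401] [ 0.065  0.491 -0.869]
rot [ 0.139 -0.001 -0.038] slide [ 0.137  1.051 -0.067] deg 52.0
(20, 10) [553.51  284.603 158.459] [ 0.065  0.491 -0.869]
rot [ 0.139 -0.001 -0.038] slide [ 0.166  1.274 -0.457] deg 52.0
(8, 1) [552.756 278.76  144.664] [ 0.065  0.491 -0.869]
rot [ 0.139 -0.001 -0.038] slide [ 0.162  1.244 -0.526] deg 52.0
```

Emit:
servo_tool:
  rotation:
    - [0,0,0]
    - [0.02,0,-0.005]
    - [0.045,0,-0.012]
    - [0.07,0,-0.02]
    - [0.09,0,-0.026]
    - [0.115,-0.001,-0.032]
    - [0.139,-0.001,-0.038]
    - [0.139,-0.001,-0.038]
  slide:
    - [0,0.02,0.15]
    - [0.02,0.15,0.32]
    - [0.05,0.35,0.38]
    - [0.07,0.55,0.38]
    - [0.1,0.75,0.38]
    - [0.12,0.92,0.38]
    - [0.137,1,0.38]
    - [0.137,1,0.38]
  grip: [-1,-1,-1,-1,-1,-1,-1,-1]

```text
clock: 6.6
position: [547.8, 228.2, 323.8]
ee_rot: [0.965, -0.062, 0.017, -0.253]
contact_force: [1.0, -0.8, -0.8]
gripper_width: 9.2
grasp_force: 59.0
```

Emit:
servo_tool:
  rotation:
    - [0,0,0]
    - [0,0,0]
    - [0,0,0]
    - [0,0,0]
    - [0,0,0]
  slide:
    - [0,0.05,-0.1]
    - [0,0.05,-0.25]
    - [0,0.05,-0.42]
    - [0,0.05,-0.42]
    - [0,0.05,-0.42]
  grip: [-1,-1,-1,-1,-1]

```text
clock: 7.22
position: [548.8, 240.0, 243.4]
ee_rot: [0.965, -0.06, 0.02, -0.254]
contact_force: [-0.0, -0.4, -0.7]
gripper_width: 9.2
grasp_force: 59.0
```

Run:
```python
from h import *
np.set_printoptions(suppress=True,precision=3)
B=T()@np.load("H.npy");G=np.load("G.npy");M=np.linalg.inv(G)@B;print("blue in grey pred",M)
d=shot("side","s2");m=blue(d);P=cloud(d);q=(P-B[:3,3])@B[:3,:3]
s=m&(abs(q)<110).all(-1);v,u=np.nonzero(s);print(s.sum())
c,x,y,n=tray(d,(u.min(),u.max()+1,v.min(),v.max()+1),50,1,mask=s,tol=3)
print("c in B",(c-B[:3,3])@B[:3,:3],"axes in B",B[:3,:3].T@np.stack([x,y,n],1))
for a in ((15,100),(15,15),(8,4),(1,4)):
    t=btgt(*a);print(a,t[:3,3],t[:3,2]);mv(t[:3,:3],t[:3,3])
```

```text
blue in grey pred [[ -1.      0.004  -0.005  -1.281]
 [  0.004   1.      0.003 105.869]
 [  0.005   0.002  -1.     43.288]
 [  0.      0.      0.      1.   ]]
1481
c [513.974 277.126 198.971] n [0.103 0.863 0.494] yaw -6.835299025895507 elev 29.63402028997437 1307
xlo [-62.3 -62.1 -60.1 -61.2 -62.9 -62.2 -60.8 -60.8 -60.2 -60.4 -63.3 -61.6
 -59.1 -62.3] 
xhi [60.6 59.8 61.  60.4 60.7 60.3 60.7 60.3 60.4 60.8 61.1 59.8 61.4 60.5]
ylo [-49.6 -50.4 -50.1 -52.7 -52.2 -50.6 -50.8 -51.2 -50.1 -52.2 -50.2 -51.7
 -50.6 -50.7 -51.5 -52.2 -51.5 -51.  -50.8 -51.1] 
yhi [45.8 50.3 50.1 49.6 52.4 81.  45.6 45.4 45.9 46.6 45.5 46.  45.8 46.2
 45.8 45.5 45.1 45.4 45.9 44.5]
c in B [ 0.914  1.411 -1.497] axes in B [[-1.     0.009 -0.003]
 [ 0.009  1.    -0.004]
 [ 0.003 -0.004 -1.   ]]
(15, 100) [547.191 235.68  233.901] [ 0.065  0.491 -0.869]
rot [ 0.     0.001 -0.   ] slide [-0.009 -0.022 -0.051] deg 0.4
(15, 15) [552.635 277.829 160.289] [ 0.065  0.491 -0.869]
rot [ 0.     0.001 -0.   ] slide [ 0.018  0.189 -0.419] deg 0.4
(8, 4) [552.563 277.272 147.263] [ 0.065  0.491 -0.869]
rot [ 0.     0.001 -0.   ] slide [ 0.018  0.186 -0.484] deg 0.4
(1, 4) [551.787 271.26  143.763] [ 0.065  0.491 -0.869]
rot [ 0.     0.001 -0.   ] slide [ 0.014  0.156 -0.502] deg 0.4
```

View pics/s2.png

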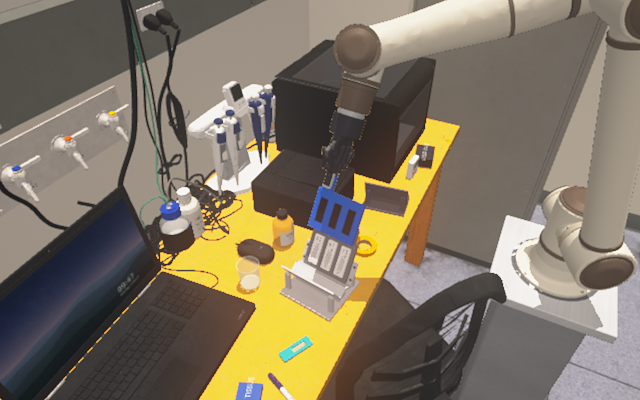

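The side view shows the blue tray held above the grey one and parallel to it. The relative x offset agrees between model and side camera, about 1 mm to correct, so I lower it.

Emit:
servo_tool:
  rotation:
    - [0,0.001,0]
    - [0,0.001,0]
    - [0,0.001,0]
    - [0,0.001,0]
    - [0,0.001,0]
    - [0,0.001,0]
    - [0,0.001,0]
  slide:
    - [-0.009,-0.02,-0.05]
    - [0,0.05,-0.17]
    - [0.01,0.12,-0.3]
    - [0.018,0.189,-0.419]
    - [0.018,0.187,-0.47]
    - [0.018,0.187,-0.484]
    - [0.018,0.187,-0.484]
  grip: [-1,-1,-1,-1,-1,-1,-1]

```text
clock: 8.15
position: [552.4, 276.9, 146.6]
ee_rot: [0.965, -0.061, 0.017, -0.255]
contact_force: [0.1, 0.3, -2.4]
gripper_width: 9.5
grasp_force: 58.9
```

Run:
```python
from h import *
np.set_printoptions(suppress=True,precision=3)
B=T()@np.load("H.npy");G=np.load("G.npy");M=np.linalg.inv(G)@B;print("blue in grey pred",M)
d=shot("side","s3");m=blue(d);P=cloud(d);q=(P-B[:3,3])@B[:3,:3]
s=m&(abs(q)<110).all(-1);v,u=np.nonzero(s);print(s.sum())
c,x,y,n=tray(d,(u.min(),u.max()+1,v.min(),v.max()+1),50,1,mask=s,tol=3)
print("c in B",(c-B[:3,3])@B[:3,:3],"axes in B",B[:3,:3].T@np.stack([x,y,n],1))
for a in ((8,0),(6,-2),(0,0),(-1,0)):
    t=btgt(*a);print(a);mv(t[:3,:3],t[:3,3])
```

```text
blue in grey pred [[-1.    -0.001 -0.001  0.222]
 [-0.001  1.     0.002  3.638]
 [ 0.001  0.002 -1.    27.249]
 [ 0.     0.     0.     1.   ]]
1223
c [516.037 313.941 103.311] n [0.112 0.863 0.492] yaw -7.42491957437959 elev 29.504625985322352 1073
xlo [-61.5 -59.6 -60.7 -59.9 -60.6 -61.5 -60.3 -57.1 -60.9 -61.4 -61.5 -62.7
 -60.5 -61.2] 
xhi [58.8 58.2 58.  58.4 59.  60.2 60.2 59.4 59.2 59.5 59.6 59.1 58.6 58.7]
ylo [-51.8 -52.4 -51.6 -50.3 -51.6 -50.6 -49.8 -50.6 -49.8 -52.  -51.7 -50.8
 -50.8 -51.2 -51.9 -51.3 -49.9 -49.6 -50.  -49.2] 
yhi [45.6 49.6 49.  49.3 61.  77.6 44.6 44.6 45.8 45.8 44.1 45.  44.9 44.4
 45.3 45.9 45.5 45.  45.4 45.3]
c in B [-0.268  2.412 -1.56 ] axes in B [[-1.    -0.002  0.002]
 [-0.002  1.    -0.007]
 [-0.002 -0.007 -1.   ]]
(8, 0)
rot [ 0. -0. -0.] slide [ 0.002  0.011 -0.015] deg 0.1
(6, -2)
rot [ 0. -0. -0.] slide [ 0.002  0.007 -0.029] deg 0.1
(0, 0)
rot [ 0. -0. -0.] slide [-0.002 -0.023 -0.035] deg 0.1
(-1, 0)
rot [ 0. -0. -0.] slide [-0.003 -0.028 -0.038] deg 0.1
```

Emit:
servo_tool:
  rotation:
    - [0,0,0]
    - [0,0,0]
    - [0,0,0]
  slide:
    - [0.004,0.006,-0.01]
    - [0.004,0.009,-0.018]
    - [0.004,0.009,-0.018]
  grip: [-1,-1,-1]

```text
clock: 8.57
position: [553.1, 279.0, 143.4]
ee_rot: [0.965, -0.061, 0.017, -0.255]
contact_force: [-0.2, -2.9, 4.6]
gripper_width: 9.4
grasp_force: 59.9
```

Emit:
servo_tool:
  rotation:
    - [0,0,0]
    - [0,0,0]
    - [0,0,0]
    - [0,0,0]
    - [0,0,0]
  slide:
    - [-0.001,-0.01,-0.003]
    - [-0.002,-0.019,-0.008]
    - [-0.003,-0.027,-0.013]
    - [-0.004,-0.033,-0.017]
    - [-0.004,-0.033,-0.017]
  grip: [-1,-1,-1,-1,-1]

```text
clock: 9.2
position: [552.9, 272.9, 139.9]
ee_rot: [0.965, -0.061, 0.017, -0.255]
contact_force: [0.3, -1.1, 6.0]
gripper_width: 9.1
grasp_force: 60.0
```

Run:
```python
from h import *
from bench import *
np.set_printoptions(suppress=True,precision=3)
B=T()@np.load("H.npy");G=np.load("G.npy");M=np.linalg.inv(G)@B;print("blue in grey pred",M,G[:3,:3].T@read_state()["contact_force"])
```

```text
blue in grey pred [[-1.     0.    -0.001 -0.875]
 [ 0.     1.     0.    -0.256]
 [ 0.001  0.    -1.    20.545]
 [ 0.     0.     0.     1.   ]] [-0.412  5.736  2.073]
```

Emit:
servo_tool:
  rotation:
    - [0,0,0]
    - [0,0,0]
    - [0,0,0]
  slide:
    - [0,-0.004,-0.001]
    - [0,-0.006,-0.002]
    - [0,-0.006,-0.002]
  grip: [-1,-1,-1]

```text
clock: 9.57
position: [552.8, 272.4, 139.6]
ee_rot: [0.965, -0.062, 0.017, -0.256]
contact_force: [0.1, 0.7, 5.8]
gripper_width: 9.0
grasp_force: 59.8
```

Run:
```python
from h import *
from bench import *
np.set_printoptions(suppress=True,precision=3)
B=T()@np.load("H.npy");G=np.load("G.npy");M=np.linalg.inv(G)@B;print("blue in grey pred",M[:3,3],G[:3,:3].T@read_state()["contact_force"])
d=wrist("w4");d=shot("side","s4")
w=np.load("w4.npz")["image"][60:400,120:560];e=cv2.resize(d["image"][200:320,260:400],None,fx=2.8,fy=2.8,interpolation=cv2.INTER_CUBIC)
m=np.zeros((340,440+e.shape[1],3),np.uint8)[:, :800];m[:340,:440]=w;m[:min(336,e.shape[0]),440:]=e[:340,:360];cv2.imwrite("pics/m4.png",m[:,:,::-1])
```

```text
blue in grey pred [-0.894 -0.24  20.058] [-0.018  4.631  3.495]
```

View pics/m4.png

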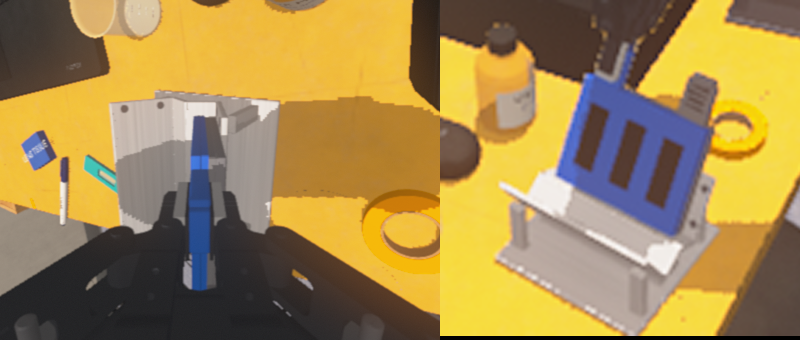

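Both views show the blue tray lying on the grey one, with the grey tab beside it. I open the fingers and measure.

Emit:
servo_tool:
  rotation:
    - [0,0,0]
    - [0,0,0]
    - [0,0,0]
  slide:
    - [0,0,0]
    - [0,0,0]
    - [0,0,0]
  grip: [-0.4,-0.3,-0.3]

```text
clock: 10.05
position: [551.4, 271.1, 137.5]
ee_rot: [0.965, -0.062, 0.015, -0.254]
contact_force: [-0.1, 0.5, -0.6]
gripper_width: 30.2
grasp_force: 0.0
```

```bash
cat >> h.py <<'E'
def bluepose(nm):
    d=np.load(nm+".npz");G=np.load("G.npy");m=blue(d);P=cloud(d);q=(P-G[:3,3])@G[:3,:3]
    s=m&(abs(q[...,0])<75)&(abs(q[...,1])<100)&(q[...,2]>-5)&(q[...,2]<60);v,u=np.nonzero(s)
    c,x,y,n=tray(d,(u.min(),u.max()+1,v.min(),v.max()+1),50,1,mask=s,tol=2.5);print(nm,"c in G",(c-G[:3,3])@G[:3,:3],"tray n at G-origin",((c-G[:3,3])@n)/(G[:3,2]@n))
E
python3 - <<'E'
from h import *
from bench import *
np.set_printoptions(suppress=True,precision=3)
shot("side","s5");wrist("w5")
for n in("s3","s4","s5"): bluepose(n)
# grey & blue seen from the top by the wrist camera
d=np.load("w5.npz");P=cloud(d);G=np.load("G.npy");q=(P-G[:3,3])@G[:3,:3];b=blue(d)
s=b&(abs(q[...,1]-50)<6)&(abs(q[...,0])<70);print("blue top edge z",s.sum(),np.percentile(q[s][:,2],[2,50,98]),np.percentile(q[s][:,1],[10,50,90]))
s=~b&(abs(q[...,1]-50)<5)&(abs(q[...,0])<20)&(q[...,2]>-10)&(q[...,2]<35)&(d["depth"]>0);print("grey",s.sum(),np.percentile(q[s][:,2],[2,50,98]),np.percentile(q[s][:,1],[10,50,90]))
E
```

```text
c [516.17  314.102 102.957] n [0.114 0.863 0.491] yaw -7.530077100906524 elev 29.432582194497108 992
xlo [-61.4 -59.5 -60.5 -59.8 -60.5 -61.3 -60.2 -54.  -60.8 -61.3 -61.4 -62.6
 -60.5 -61.1] 
xhi [58.9 57.3 58.2 57.8 56.9 60.3 59.9 60.3 59.3 57.7 59.7 59.1 59.2 58.8]
ylo [-51.5 -52.  -51.3 -50.  -51.2 -50.2 -49.5 -50.2 -49.4 -51.6 -51.3 -50.4
 -50.3 -50.8 -51.5 -50.9 -49.5 -49.2 -49.6 -48.8] 
yhi [45.9 48.  49.4 48.7 61.4 78.  45.  45.  46.1 46.2 44.4 45.4 45.  44.8
 45.7 46.3 45.9 45.4 45.6 45.7]
s3 c in G [ 0.377  5.652 28.789] tray n at G-origin 28.731664009633267
c [516.353 309.901  97.106] n [0.107 0.859 0.501] yaw -7.114578983619334 elev 30.044807823627423 953
xlo [-60.4 -61.2 -60.8 -61.6 -60.5 -60.8 -61.6 -59.3 -60.3 -60.1 -60.8 -61.2
 -61.4 -61.2] 
xhi [59.9 59.9 59.5 56.9 59.1 58.2 58.1 59.3 59.1 59.4 59.2 58.5 59.9 59.3]
ylo [-50.7 -52.  -51.6 -51.4 -51.2 -51.2 -49.2 -50.9 -51.6 -49.9 -51.2 -46.5
 -52.1 -50.4 -49.8 -51.1 -51.  -51.9 -51.1 -50.8] 
yhi [47.5 48.5 47.5 48.5 63.3 80.  45.3 43.5 43.7 45.  43.4 45.2 45.1 44.3
 44.7 44.4 45.  44.6 43.6 43.5]
s4 c in G [-0.342  2.656 22.275] tray n at G-origin 22.276124452055562
c [515.506 310.31   96.393] n [0.11  0.859 0.499] yaw -7.291404660204583 elev 29.95969796855191 967
xlo [-61.7 -63.4 -62.  -60.8 -61.1 -61.4 -63.1 -59.9 -63.4 -61.  -63.  -61.5
 -62.2 -62.6] 
xhi [58.5 57.2 57.5 58.3 58.8 57.8 57.9 58.1 58.9 58.1 57.9 57.7 58.9 57.1]
ylo [-49.  -50.6 -51.2 -50.8 -50.4 -49.8 -49.9 -50.3 -50.5 -49.5 -49.5 -51.5
 -51.  -50.5 -50.1 -50.4 -50.1 -50.  -50.8 -50.6] 
yhi [45.2 46.  45.2 48.4 82.5 70.1 45.4 43.  45.3 44.9 44.8 45.3 43.9 45.1
 45.3 45.7 45.2 43.5 46.6 45.5]
s5 c in G [ 0.55   1.89  22.176] tray n at G-origin 22.17483161163788
blue top edge z 933 [10.36  15.152 19.739] [48.58  49.501 50.479]
grey 808 [0.207 4.603 9.745] [48.747 49.422 50.116]
```

Run:
```python
from h import *
from bench import *
np.set_printoptions(suppress=True,precision=3)
G=np.load("G.npy");t=T();print((t[:3,3]-G[:3,3])@G[:3,:3])
R=toolR(-7.36,30);print(R[:,2])
for a in((-40,115,10.2),(-0,115,10.2),(0,60,10.2),(0,24,10.2)): mv(R,at(G,*a))
```

```text
[-40.25   54.844  13.316]
[ 0.064  0.496 -0.866]
rot [ 0.001 -0.    -0.   ] slide [-0.022 -0.162  0.253] deg 0.5
rot [ 0.001 -0.    -0.   ] slide [-0.221 -0.137  0.253] deg 0.5
rot [ 0.001 -0.    -0.   ] slide [-0.203 -0.     0.015] deg 0.5
rot [ 0.001 -0.    -0.   ] slide [-0.191  0.089 -0.141] deg 0.5
```

Emit:
servo_tool:
  rotation:
    - [0,0,0]
    - [0,0,0]
    - [0,0,0]
    - [0.001,0,0]
    - [0.001,0,0]
    - [0.001,0,0]
  slide:
    - [-0.006,-0.05,0.087]
    - [-0.019,-0.149,0.26]
    - [-0.12,-0.145,0.258]
    - [-0.221,-0.137,0.253]
    - [-0.221,-0.137,0.253]
    - [-0.221,-0.137,0.253]
  grip: [-0.3,-0.3,0.2,0.2,0.2,0.2]

```text
clock: 10.9
position: [508.4, 243.8, 190.0]
ee_rot: [0.964, -0.061, 0.017, -0.258]
contact_force: [-0.4, 0.1, 0.4]
gripper_width: 51.3
grasp_force: 0.0
```

Run:
```python
from h import *
from bench import *
np.set_printoptions(suppress=True,precision=3)
G=np.load("G.npy");t=T();print((t[:3,3]-G[:3,3])@G[:3,:3])
R=toolR(-7.36,30)
for a in((0,115,10.2),(0,24,10.2)): mv(R,at(G,*a))
d=wrist("w6");P=cloud(d);q=(P-G[:3,3])@G[:3,:3];b=blue(d)
s=b&(abs(q[...,1]-50)<6)&(abs(q[...,0])<70);print("blue top edge z",s.sum(),np.percentile(q[s][:,2],[2,50,98]),np.percentile(q[s][:,1],[10,50,90]))
s=b&(abs(q[...,1]-90)<6);print("bluetab",np.percentile(q[s],[2,50,98],axis=0))
s=b&(abs(q[...,1]-50)<6)&(q[...,2]<40);print("blue x",np.percentile(q[s][:,0],[1,99]))
s=~b&(abs(q[...,1]-50)<5)&(abs(q[...,0])<20)&(q[...,2]>-10)&(q[...,2]<35)&(d["depth"]>0);print("grey",s.sum(),np.percentile(q[s][:,2],[2,50,98]),np.percentile(q[s][:,1],[10,50,90]))
s=~b&(abs(q[...,1]-90)<5)&(abs(q[...,0]-40)<30)&(q[...,2]>-10)&(q[...,2]<25)&(d["depth"]>0);print("greytab",s.sum(),np.percentile(q[s],[2,50,98],axis=0))
```

```text
[ -0.971 116.359  11.049]
rot [ 0.  0. -0.] slide [-0.005  0.    -0.008] deg 0.1
rot [ 0.  0. -0.] slide [ 0.024  0.226 -0.402] deg 0.1
blue top edge z 1157 [10.732 14.834 19.423] [48.624 49.435 50.283]
bluetab [[-53.992  84.285  10.897]
 [-42.627  89.411  15.11 ]
 [-28.82   90.713  19.374]]
blue x [-62.278  59.043]
grey 642 [ 0.131  5.267 10.043] [48.717 49.539 50.329]
greytab 414 [[28.668 85.914  0.374]
 [38.003 89.3    4.92 ]
 [49.714 90.473  9.394]]
```

Emit:
servo_tool:
  rotation:
    - [0,0,0]
    - [0,0,0]
    - [0,0,0]
    - [0,0,0]
    - [0,0,0]
    - [0,0,0]
    - [0,0,0]
    - [0,0,0]
  slide:
    - [0.002,0.06,-0.11]
    - [0.01,0.12,-0.21]
    - [0.017,0.18,-0.32]
    - [0.024,0.226,-0.4]
    - [0.024,0.226,-0.402]
    - [0.024,0.226,-0.402]
    - [0.024,0.226,-0.402]
    - [0.024,0.226,-0.402]
  grip: [0.2,0.2,0.2,0.2,0.2,-0.2,-1,-1]

```text
clock: 11.95
position: [513.1, 289.2, 109.8]
ee_rot: [0.964, -0.061, 0.017, -0.258]
contact_force: [-0.5, -0.4, 3.4]
gripper_width: 18.7
grasp_force: 59.4
```

Emit:
servo_tool:
  rotation:
    - [0,0,0]
    - [0,0,0]
    - [0,0,0]
  slide:
    - [0,0,0]
    - [0,0,0]
    - [0,0,0]
  grip: [-1,-1,-1]

```text
clock: 12.32
position: [513.1, 289.2, 109.8]
ee_rot: [0.964, -0.061, 0.017, -0.258]
contact_force: [-1.4, -2.3, 7.3]
gripper_width: 19.0
grasp_force: 59.9
```

Run:
```python
from h import *
from bench import *
np.set_printoptions(suppress=True,precision=3)
G=np.load("G.npy");t=T();np.save("Tpair.npy",t);print((t[:3,3]-G[:3,3])@G[:3,:3])
# stand from grey corner; left target
foot=at(G,0,-50,0);Rz=Ro.from_euler("z",-7.36,degrees=True).as_matrix()
S=foot-Rz@[0,-23.4,40];print("stand origin",S)
L=S+Rz@[0,23.4,40];print("left corner",L)
Gl=frame(-7.36,30,[0,0,0],-1);  # grey: y leans +y, z to +y/down
def grey_at(lean,s,gap):
    Bl=frame(-7.36,30,[0,0,0]);o=L+Bl[:3,:3]@[0,50+s,gap] # blue origin
    g=frame(-7.36,lean,[0,0,0],-1);g[:3,3]=o+Bl[:3,2]*20;return g
H=np.linalg.inv(t)@G;np.save("Hg.npy",H);np.save("L.npy",L)
for a in ((-30,None),(30,60,12),(30,8,3),(30,1,1)):
    if a[1] is None:
        g=G.copy();g[:3,3]=at(G,0,120,5)
    else: g=grey_at(*a)
    m=g@np.linalg.inv(H);print(a,m[:3,3]);mv(m[:3,:3],m[:3,3])
```

```text
[ 0.265 24.141 10.455]
stand origin [519.912 340.132   0.367]
left corner [522.91  363.339  40.367]
(-30, None) [505.932 233.962 216.225]
rot [0. 0. 0.] slide [-0.036 -0.276  0.532] deg 0.0
(30, 60, 12) [528.849 411.386 167.309]
rot [-0.165  0.021  0.   ] slide [0.079 0.611 0.287] deg 60.0
(30, 8, 3) [526.517 393.33  117.775]
rot [-0.165  0.021  0.   ] slide [0.067 0.521 0.04 ] deg 60.0
(30, 1, 1) [526.29  391.577 110.713]
rot [-0.165  0.021  0.   ] slide [0.066 0.512 0.005] deg 60.0
```

Emit:
servo_tool:
  rotation:
    - [0,0,0]
    - [0,0,0]
    - [0,0,0]
    - [0,0,0]
    - [0,0,0]
  slide:
    - [-0.003,-0.025,0.043]
    - [-0.01,-0.075,0.13]
    - [-0.02,-0.16,0.28]
    - [-0.03,-0.23,0.42]
    - [-0.032,-0.24,0.5]
  grip: [-1,-1,-1,-1,-1]

```text
clock: 12.95
position: [505.3, 240.2, 208.8]
ee_rot: [0.964, -0.062, 0.015, -0.257]
contact_force: [-0.1, -0.7, -4.0]
gripper_width: 19.1
grasp_force: 59.6
```

Emit:
servo_tool:
  rotation:
    - [-0.01,0.001,0]
    - [-0.03,0.004,0]
    - [-0.055,0.007,0]
    - [-0.08,0.01,0]
    - [-0.105,0.0135,0]
    - [-0.13,0.017,0]
    - [-0.155,0.02,0]
    - [-0.165,0.021,0]
  slide:
    - [0.005,0.05,0.06]
    - [0.02,0.15,0.1]
    - [0.03,0.27,0.1]
    - [0.05,0.4,0.1]
    - [0.065,0.53,0.1]
    - [0.085,0.66,0.08]
    - [0.1,0.78,0.06]
    - [0.11,0.85,0.04]
  grip: [-1,-1,-1,-1,-1,-1,-1,-1]

```text
clock: 13.95
position: [526.8, 414.0, 211.8]
ee_rot: [0.963, -0.06, -0.018, 0.26]
contact_force: [0.2, -0.3, -3.4]
gripper_width: 18.8
grasp_force: 59.8
```

Emit:
servo_tool:
  rotation:
    - [0,0,0]
    - [0,0,0]
  slide:
    - [0,0,0]
    - [0,0,0]
  grip: [-1,-1]

```text
clock: 14.2
position: [527.8, 411.1, 215.7]
ee_rot: [0.964, -0.062, -0.017, 0.258]
contact_force: [0.6, -1.3, -2.3]
gripper_width: 19.2
grasp_force: 59.9
```

```bash
cat >> h.py <<'E'
def ptgt(lean,s,gap,dx=0):
    """tool pose so that the held pair (blue below) is s up and gap off the left backrest"""
    L=np.load("L.npy");Bl=frame(-7.36,30,[0,0,0]);g=frame(-7.36,lean,[0,0,0],-1)
    g[:3,3]=L+Bl[:3,:3]@[dx,50+s,gap+20];return g@np.linalg.inv(np.load("Hg.npy"))
E
python3 - <<'E'
from h import *
from bench import *
np.set_printoptions(suppress=True,precision=3)
L=np.load("L.npy");g=T()@np.load("Hg.npy")
Bl=frame(-7.36,30,[0,0,0]);print("blue origin rel L",(g[:3,3]-g[:3,2]*0+g[:3,2]*20-L)@Bl[:3,:3], Bl[:3,:3].T@g[:3,:3])
for a in ((30,40,10),(30,10,5),(30,3,2),(30,-.5,1),(30,-.5,-1)):
    m=ptgt(*a);print(a);mv(m[:3,:3],m[:3,3])
d=wrist("w7");P=cloud(d);q=(P-g[:3,3])@g[:3,:3];b=blue(d)
s=b&(abs(q[...,1]-50)<6)&(abs(q[...,0])<70);print("blue top",s.sum(),np.percentile(q[s],[2,50,98],axis=0))
s=~b&(abs(q[...,1]-50)<5)&(abs(q[...,0])<60)&(q[...,2]>-10)&(q[...,2]<35)&(d["depth"]>0);print("grey",s.sum(),np.percentile(q[s],[2,50,98],axis=0))
E
```

```text
blue origin rel L [ -1.04  151.706  36.524] [[-1.     0.001  0.001]
 [ 0.001  1.     0.001]
 [-0.001  0.001 -1.   ]]
(30, 40, 10)
rot [-0. -0.  0.] slide [ 0.    -0.04  -0.334] deg 0.1
(30, 10, 5)
rot [-0. -0.  0.] slide [-0.007 -0.092 -0.476] deg 0.1
(30, 3, 2)
rot [-0. -0.  0.] slide [-0.007 -0.097 -0.514] deg 0.1
(30, -0.5, 1)
rot [-0. -0.  0.] slide [-0.008 -0.101 -0.531] deg 0.1
(30, -0.5, -1)
rot [-0. -0.  0.] slide [-0.007 -0.093 -0.536] deg 0.1
blue top 2010 [[-62.459  47.852  10.624]
 [  8.239  49.048  15.055]
 [ 38.193  51.285  19.515]]
grey 4400 [[-58.486  47.304  -5.321]
 [-15.479  49.123   4.986]
 [ 26.186  54.005  29.403]]
```

Emit:
servo_tool:
  rotation:
    - [0,0,0]
    - [0,0,0]
    - [0,0,0]
    - [0,0,0]
    - [0,0,0]
    - [0,0,0]
    - [0,0,0]
    - [0,0,0]
  slide:
    - [0,-0.015,-0.12]
    - [0,-0.03,-0.24]
    - [0,-0.042,-0.334]
    - [-0.003,-0.07,-0.42]
    - [-0.006,-0.092,-0.476]
    - [-0.007,-0.096,-0.5]
    - [-0.007,-0.097,-0.514]
    - [-0.007,-0.097,-0.514]
  grip: [-1,-1,-1,-1,-1,-1,-1,-1]

```text
clock: 15.25
position: [526.8, 392.1, 114.1]
ee_rot: [0.964, -0.062, -0.016, 0.258]
contact_force: [-1.9, -0.7, -3.7]
gripper_width: 18.9
grasp_force: 59.9
```

Run:
```python
from h import *
from bench import *
np.set_printoptions(suppress=True,precision=3)
L=np.load("L.npy");g=T()@np.load("Hg.npy");Bl=frame(-7.36,30,[0,0,0])
print("blue origin rel L",(g[:3,3]+g[:3,2]*20-L)@Bl[:3,:3], "F",Bl[:3,:3].T@read_state()["contact_force"])
for a in ((30,-.5,1),(30,-1,-.5)):
    m=ptgt(*a);mv(m[:3,:3],m[:3,3])
```

```text
blue origin rel L [ 0.464 54.241  2.19 ] F [-1.835 -3.646 -0.998]
rot [-0.  0.  0.] slide [-0.003 -0.006 -0.024] deg 0.1
rot [-0.  0.  0.] slide [-0.002 -0.001 -0.029] deg 0.1
```

Emit:
servo_tool:
  rotation:
    - [0,0,0]
    - [0,0,0]
    - [0,0,0]
    - [0,0,0]
  slide:
    - [-0.002,-0.003,-0.01]
    - [-0.002,-0.003,-0.018]
    - [-0.002,-0.003,-0.024]
    - [-0.002,-0.003,-0.024]
  grip: [-1,-1,-1,-1]

```text
clock: 15.75
position: [526.4, 391.5, 110.6]
ee_rot: [0.964, -0.062, -0.016, 0.258]
contact_force: [-1.6, 1.2, 5.2]
gripper_width: 18.9
grasp_force: 61.1
```

Run:
```python
from h import *
from bench import *
np.set_printoptions(suppress=True,precision=3)
L=np.load("L.npy");g=T()@np.load("Hg.npy");Bl=frame(-7.36,30,[0,0,0])
print("blue origin rel L",(g[:3,3]+g[:3,2]*20-L)@Bl[:3,:3], "F",Bl[:3,:3].T@read_state()["contact_force"])
```

```text
blue origin rel L [ 0.17  50.88   0.961] F [-1.747  4.998  1.692]
```

Emit:
servo_tool:
  rotation:
    - [0,0,0]
    - [0,0,0]
    - [0,0,0]
    - [0,0,0]
  slide:
    - [0,0.003,-0.002]
    - [0,0.003,-0.002]
    - [0,0.003,-0.002]
    - [0,0.003,-0.002]
  grip: [-1,-1,-0.3,-0.2]

```text
clock: 16.25
position: [526.3, 391.6, 108.0]
ee_rot: [0.964, -0.062, -0.017, 0.258]
contact_force: [-0.4, -0.4, 0.5]
gripper_width: 33.8
grasp_force: 0.0
```

Run:
```python
from h import *
from bench import *
np.set_printoptions(suppress=True,precision=3)
L=np.load("L.npy");Bl=frame(-7.36,30,[0,0,0]);Bl[:3,3]=at(Bl,0,50,0)+L;np.save("Bl.npy",Bl)
print(read_state()["gripper_width"],(T()[:3,3]-Bl[:3,3])@Bl[:3,:3])
R=toolR(-7.36,-30)
for a in((0,120,10),(-40,120,15),(-40,57,15)):mv(R,at(Bl,*a))
```

```text
33.800323299416405 [-0.293 22.798  9.224]
rot [-0. -0. -0.] slide [0.032 0.237 0.423] deg 0.0
rot [-0. -0. -0.] slide [-0.169  0.242  0.435] deg 0.0
rot [-0. -0. -0.] slide [-0.189  0.085  0.163] deg 0.0
```

Emit:
servo_tool:
  rotation:
    - [0,0,0]
    - [0,0,0]
    - [0,0,0]
    - [0,0,0]
    - [0,0,0]
    - [0,0,0]
    - [0,0,0]
  slide:
    - [0,0,0]
    - [0.008,0.06,0.105]
    - [0.02,0.15,0.27]
    - [0.032,0.237,0.423]
    - [-0.07,0.24,0.43]
    - [-0.169,0.242,0.435]
    - [-0.169,0.242,0.435]
  grip: [0,0,0,0,0,0,0]

```text
clock: 17.12
position: [491.6, 440.6, 195.9]
ee_rot: [0.964, -0.061, -0.016, 0.258]
contact_force: [1.0, 0.4, 0.4]
gripper_width: 42.9
grasp_force: 0.0
```

Run:
```python
from h import *
from bench import *
np.set_printoptions(suppress=True,precision=3)
G=np.load("Bl.npy");print((T()[:3,3]-G[:3,3])@G[:3,:3])
d=wrist("w8");P=cloud(d);q=(P-G[:3,3])@G[:3,:3];b=blue(d)
s=b&(abs(q[...,1]-50)<6)&(abs(q[...,0])<70);print("blue top",s.sum(),np.percentile(q[s],[2,50,98],axis=0))
s=b&(abs(q[...,1]-90)<6);print("bluetab",np.percentile(q[s],[2,50,98],axis=0))
g=~b&(q[...,2]<30)&(q[...,2]>0)&(d["depth"]>0)
s=g&(abs(q[...,1]-50)<6)&(abs(q[...,0])<20);print("grey top",s.sum(),np.percentile(q[s],[2,50,98],axis=0))
s=g&(abs(q[...,1]-90)<6)&(abs(q[...,0]+40)<30);print("greytab",s.sum(),np.percentile(q[s],[2,50,98],axis=0))
R=toolR(-7.36,-30)
for a in((-40,120,15),(-40,58,15)):mv(R,at(G,*a))
```

```text
[-40.906 120.985  14.913]
blue top 1328 [[ -60.268   45.106 -217.186]
 [  -8.652   49.948    3.966]
 [  61.325   51.297    8.44 ]]
bluetab [[28.743 84.275 -0.353]
 [41.661 89.735  4.276]
 [54.254 91.343  8.794]]
grey top 750 [[-19.105  48.448   9.06 ]
 [  0.573  49.972  14.312]
 [ 19.27   51.286  18.892]]
greytab 555 [[-49.982  84.289   9.217]
 [-36.83   89.732  13.863]
 [-26.136  91.144  18.475]]
rot [-0.  0. -0.] slide [ 0.001 -0.003 -0.003] deg 0.1
rot [-0.  0. -0.] slide [-0.019 -0.156 -0.271] deg 0.1
```

View pics/w8.png

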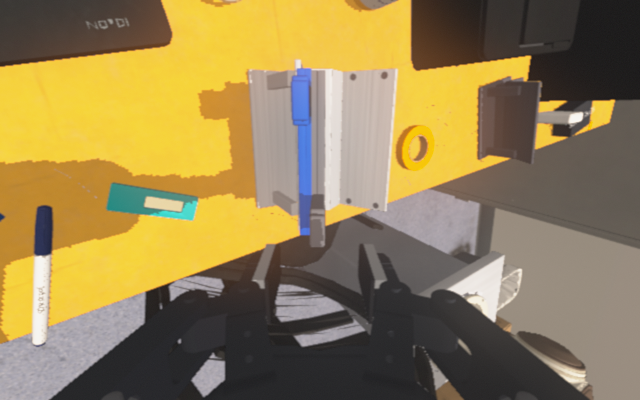

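The wrist view shows the closed pair on the left side, with blue at (303,150) and the grey tab at (317,228) between the fingers. The depth reads blue 0–9 mm and grey 9–19 mm off the backrest, so I grip the grey tab.

Emit:
servo_tool:
  rotation:
    - [0,0,0]
    - [0,0,0]
    - [0,0,0]
    - [0,0,0]
    - [0,0,0]
    - [0,0,0]
    - [0,0,0]
    - [0,0,0]
  slide:
    - [-0.004,-0.04,-0.07]
    - [-0.009,-0.08,-0.14]
    - [-0.015,-0.125,-0.22]
    - [-0.019,-0.153,-0.272]
    - [-0.019,-0.153,-0.272]
    - [-0.019,-0.153,-0.272]
    - [-0.019,-0.153,-0.272]
    - [-0.019,-0.153,-0.272]
  grip: [0,0,0,0,0,-0.4,-0.8,-1]

```text
clock: 18.18
position: [488.9, 410.1, 141.9]
ee_rot: [0.964, -0.062, -0.016, 0.258]
contact_force: [0.3, 0.7, 1.7]
gripper_width: 9.2
grasp_force: 58.7
```

Emit:
servo_tool:
  rotation:
    - [0,0,0]
    - [0,0,0]
    - [0,0,0]
  slide:
    - [0,0,0]
    - [0,0,0]
    - [0,0,0]
  grip: [-1,-1,-1]

```text
clock: 18.55
position: [488.9, 410.1, 141.9]
ee_rot: [0.964, -0.062, -0.016, 0.257]
contact_force: [0.1, 2.6, 4.5]
gripper_width: 9.3
grasp_force: 59.3
```

Run:
```python
from h import *
from bench import *
np.set_printoptions(suppress=True,precision=3)
G=np.load("Bl.npy");print((T()[:3,3]-G[:3,3])@G[:3,:3],G[:3,:3].T@read_state()["contact_force"],G[:3,2]*20/200,G[:3,1]*20/200)
```

```text
[-39.726  58.933  14.408] [-0.225  5.193  0.05 ] [-0.011 -0.086  0.05 ] [0.006 0.05  0.087]
```

Emit:
servo_tool:
  rotation:
    - [0,0,0]
    - [0,0,0]
    - [0,0,0]
    - [0,0,0]
    - [0,0,0]
    - [0,0,0]
    - [0,0,0]
    - [0,0,0]
  slide:
    - [-0.001,-0.007,0.007]
    - [-0.002,-0.015,0.012]
    - [-0.004,-0.03,0.021]
    - [-0.007,-0.05,0.035]
    - [-0.011,-0.085,0.06]
    - [-0.012,-0.1,0.12]
    - [-0.012,-0.1,0.25]
    - [-0.012,-0.1,0.4]
  grip: [-1,-1,-1,-1,-1,-1,-1,-1]

```text
clock: 19.55
position: [485.8, 388.0, 221.5]
ee_rot: [0.964, -0.062, -0.018, 0.26]
contact_force: [0.8, 0.3, -0.9]
gripper_width: 9.0
grasp_force: 58.4
```

Emit:
servo_tool:
  rotation:
    - [0,0,0]
    - [0,0,0]
    - [0,0,0]
    - [0,0,0]
  slide:
    - [0,0,0.2]
    - [0,-0.1,0.5]
    - [0,-0.25,0.55]
    - [0,-0.25,0.55]
  grip: [-1,-1,-1,-1]

```text
clock: 20.05
position: [486.1, 337.1, 333.4]
ee_rot: [0.964, -0.063, -0.017, 0.257]
contact_force: [0.8, -0.2, -1.4]
gripper_width: 9.1
grasp_force: 58.7
```

Run:
```python
from h import *
from bench import *
np.set_printoptions(suppress=True,precision=3)
s=shot("scene","s9");w=wrist("w9");print(read_state()["position"],read_state()["grasp_force"])
a=cv2.resize(s["image"][150:270,200:330],None,fx=4,fy=4,interpolation=cv2.INTER_CUBIC)
b=shot("side","s9b");c=cv2.resize(b["image"][210:330,250:320+5],None,fx=4,fy=4,interpolation=cv2.INTER_CUBIC)
cv2.imwrite("pics/m9.png",np.hstack([a,c])[:,:800,::-1])
# cartridges in blue frame, scene camera
G=np.load("Bl.npy");P=cloud(s);q=(P-G[:3,3])@G[:3,:3];im=s["image"];m=(im.min(2)>170)&(abs(q[...,0])<60)&(abs(q[...,1])<48)&(q[...,2]>0)&(q[...,2]<25)&(s["depth"]>0)
t=q[m];print(m.sum())
for k in(-38,0,38):
    u=t[abs(t[:,0]-k)<18]
    if len(u)>5:print(k,len(u),np.percentile(u,[3,50,97],axis=0))
```

```text
[485.878 338.713 330.838] 58.697097301483154
423
-38 133 [[-49.352 -37.208   7.583]
 [-37.346   0.034  12.333]
 [-23.597  32.18   18.434]]
0 145 [[-11.783 -36.811   7.604]
 [  1.848   2.119  12.757]
 [ 15.179  33.237  17.396]]
38 142 [[ 26.871 -38.251   6.986]
 [ 39.884   1.467  12.872]
 [ 52.866  33.627  18.249]]
```

View pics/m9.png

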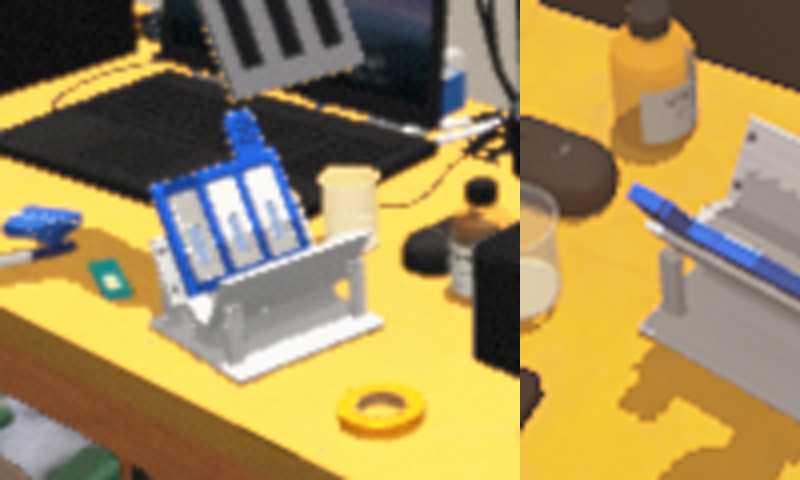

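All three cartridges lie in the blue pockets (crop at about 190–280, 190–280) and the grey tray hangs clear. Next, the grey tray goes to the easel.

```bash
cat >> h.py <<'E'
def etgt(s,gap,dx=0):
    Bl=np.load("Bl.npy");M=np.diag([-1.,1,-1,1]);M[2,3]=19.4;Gg=Bl@M
    Tg=np.eye(4);Tg[:3,:3]=toolR(-7.36,-30);Tg[:3,3]=at(Bl,-39.7,58.9,14.4);H=np.linalg.inv(Tg)@Gg
    F=frame(7.4,20,[0,0,0]);F[:3,3]=at(np.load("blue0.npy"),.4,0,-.8);M=np.diag([-1.,1,-1,1]);M[:3,3]=[dx,s,10+gap]
    return F@M@np.linalg.inv(H),H,F
E
python3 - <<'E'
from h import *
np.set_printoptions(suppress=True,precision=3)
t,H,F=etgt(0,0);g=T()@H
s=np.load("s9.npz");P=cloud(s);q=(P-g[:3,3])@g[:3,:3];h=s["image"].astype(int);b=(q[...,2]>-4)&(q[...,2]<4)&(abs(q[...,0])<80)&(abs(q[...,1])<100)&(s["depth"]>0);t=q[b]
print("grey held z",np.median(t[:,2]));w=(abs(t[:,1])<40);print(np.percentile(t[w,0],[.5,99.5]),np.percentile(t[abs(t[:,0])<20,1],[.5,99.5]))
for a in((100,10),(60,8),(10,5),(3,2),(-.5,0)):
    t=etgt(*a)[0];print(a,t[:3,3]);mv(t[:3,:3],t[:3,3])
E
```

```text
grey held z -2.6368015948924217
[-64.625  61.332] [-49.519  49.623]
(100, 10) [443.15   11.654 231.876]
rot [ 0.028 -0.     0.041] slide [-0.214 -1.638 -0.492] deg 17.8
(60, 8) [444.67   -0.049 193.604]
rot [ 0.028 -0.     0.041] slide [-0.206 -1.696 -0.683] deg 17.8
(10, 5) [446.51  -14.212 145.593]
rot [ 0.028 -0.     0.041] slide [-0.197 -1.767 -0.923] deg 17.8
(3, 2) [446.455 -13.79  137.989]
rot [ 0.028 -0.     0.041] slide [-0.197 -1.765 -0.961] deg 17.8
(-0.5, 0) [446.367 -13.114 134.016]
rot [ 0.028 -0.     0.041] slide [-0.198 -1.762 -0.981] deg 17.8
```

Emit:
servo_tool:
  rotation:
    - [0.004,0,0.006]
    - [0.008,0,0.012]
    - [0.014,0,0.02]
    - [0.02,0,0.03]
    - [0.024,0,0.036]
    - [0.028,0,0.041]
  slide:
    - [-0.02,-0.12,0]
    - [-0.05,-0.3,0]
    - [-0.1,-0.55,0]
    - [-0.15,-0.8,0]
    - [-0.18,-0.95,0]
    - [-0.21,-1,0]
  grip: [-1,-1,-1,-1,-1,-1]

```text
clock: 20.95
position: [443.2, 137.9, 330.5]
ee_rot: [0.983, 0.064, 0.01, 0.173]
contact_force: [-0.2, 0.2, -1.0]
gripper_width: 9.3
grasp_force: 58.8
```

Emit:
servo_tool:
  rotation:
    - [0,0,0]
    - [0,0,0]
    - [0,0,0]
    - [0,0,0]
    - [0,0,0]
    - [0,0,0]
  slide:
    - [0,-0.2,-0.05]
    - [0,-0.42,-0.15]
    - [0,-0.58,-0.3]
    - [0,-0.638,-0.42]
    - [0,-0.638,-0.49]
    - [0,-0.638,-0.49]
  grip: [-1,-1,-1,-1,-1,-1]

```text
clock: 21.7
position: [444.1, 12.3, 232.3]
ee_rot: [0.983, 0.065, 0.01, 0.173]
contact_force: [0.1, -0.7, -1.2]
gripper_width: 9.2
grasp_force: 58.7
```

Run:
```python
from h import *
np.set_printoptions(suppress=True,precision=3)
for a in((60,8),(10,5),(3,2),(-.5,0)):
    t=etgt(*a)[0];print(a,t[:3,3]);mv(t[:3,:3],t[:3,3])
```

```text
(60, 8) [444.67   -0.049 193.604]
rot [ 0. -0. -0.] slide [ 0.003 -0.062 -0.193] deg 0.2
(10, 5) [446.51  -14.212 145.593]
rot [ 0. -0. -0.] slide [ 0.012 -0.132 -0.433] deg 0.2
(3, 2) [446.455 -13.79  137.989]
rot [ 0. -0. -0.] slide [ 0.012 -0.13  -0.471] deg 0.2
(-0.5, 0) [446.367 -13.114 134.016]
rot [ 0. -0. -0.] slide [ 0.011 -0.127 -0.491] deg 0.2
```

Emit:
servo_tool:
  rotation:
    - [0,0,0]
    - [0,0,0]
    - [0,0,0]
    - [0,0,0]
    - [0,0,0]
    - [0,0,0]
    - [0,0,0]
    - [0,0,0]
  slide:
    - [0.001,-0.03,-0.09]
    - [0.003,-0.062,-0.193]
    - [0.007,-0.1,-0.32]
    - [0.012,-0.132,-0.42]
    - [0.012,-0.132,-0.455]
    - [0.012,-0.13,-0.471]
    - [0.012,-0.129,-0.482]
    - [0.012,-0.129,-0.482]
  grip: [-1,-1,-1,-1,-1,-1,-1,-1]

```text
clock: 22.7
position: [447.0, -13.4, 137.2]
ee_rot: [0.983, 0.064, 0.012, 0.172]
contact_force: [-0.3, -1.1, -1.6]
gripper_width: 9.0
grasp_force: 58.7
```

Run:
```python
from h import *
from bench import *
np.set_printoptions(suppress=True,precision=3)
t,H,F=etgt(0,0);g=T()@H;print("grey in F",(g[:3,3]-F[:3,3])@F[:3,:3],F[:3,:3].T@read_state()["contact_force"],F[:3,1:3].T/200)
```

```text
grey in F [ 0.699  2.391 11.282] [-0.392 -1.856  0.424] [[-0.     0.002  0.005]
 [ 0.001 -0.005  0.002]]
```

Still hanging free. I lower it 3 mm more and press lightly back.

Emit:
servo_tool:
  rotation:
    - [0,0,0]
    - [0,0,0]
    - [0,0,0]
    - [0,0,0]
  slide:
    - [0,0,-0.007]
    - [0,0.001,-0.014]
    - [0,0.002,-0.018]
    - [0,0.002,-0.018]
  grip: [-1,-1,-1,-1]

```text
clock: 23.2
position: [446.7, -13.5, 134.1]
ee_rot: [0.983, 0.064, 0.012, 0.173]
contact_force: [-5.0, 2.4, 6.3]
gripper_width: 8.9
grasp_force: 60.1
```

Run:
```python
from h import *
from bench import *
np.set_printoptions(suppress=True,precision=3)
t,H,F=etgt(0,0);g=T()@H;print("grey in F",(g[:3,3]-F[:3,3])@F[:3,:3],F[:3,:3].T@read_state()["contact_force"])
```

```text
grey in F [ 0.302 -0.54  10.388] [-4.662  6.998 -0.662]
```

Emit:
servo_tool:
  rotation:
    - [0,0,0]
    - [0,0,0]
    - [0,0,0]
    - [0,0,0]
    - [0,0,0]
    - [0,0,0]
  slide:
    - [0,0.004,0]
    - [0,0.004,0]
    - [0,0.004,0]
    - [0,0.004,0]
    - [0,0.004,0]
    - [0,0.004,0]
  grip: [-1,-1,-0.7,-0.4,-0.2,-0.2]

```text
clock: 23.95
position: [446.6, -12.6, 133.0]
ee_rot: [0.983, 0.064, 0.011, 0.173]
contact_force: [-0.4, -0.1, 0.1]
gripper_width: 34.2
grasp_force: 0.0
```

Emit:
servo_tool:
  rotation:
    - [0,0,0]
    - [0,0,0]
    - [0,0,0]
    - [0,0,0]
    - [0,0,0]
    - [0,0,0]
  slide:
    - [-0.004,0.03,0.095]
    - [-0.012,0.1,0.28]
    - [-0.02,0.17,0.47]
    - [-0.15,0.2,0.7]
    - [-0.3,0.2,0.7]
    - [-0.3,0.2,0.7]
  grip: [-0.2,-0.2,-0.2,-0.2,-0.2,-0.2]

```text
clock: 24.7
position: [385.4, 27.3, 273.5]
ee_rot: [0.983, 0.065, 0.012, 0.172]
contact_force: [-0.5, -0.8, 1.1]
gripper_width: 34.1
grasp_force: 0.0
```

Run:
```python
from h import *
from bench import *
np.set_printoptions(suppress=True,precision=3)
F=etgt(0,0)[2];print(read_state()["position"],read_state()["clock"])
d=shot("scene","s10");P=cloud(d);q=(P-F[:3,3])@F[:3,:3]
s=(q[...,2]>4)&(q[...,2]<16)&(abs(q[...,0])<70)&(q[...,1]>-20)&(q[...,1]<100)&(d["depth"]>0);v,u=np.nonzero(s);print(s.sum())
c,x,y,n=tray(d,(u.min(),u.max()+1,v.min(),v.max()+1),40,-1,mask=s,tol=2.5);print((c-F[:3,3])@F[:3,:3])
# blue and cartridges
G=np.load("Bl.npy");q=(P-G[:3,3])@G[:3,:3];im=d["image"];b=blue(d)&(abs(q[...,0])<70)&(abs(q[...,1])<100)&(abs(q[...,2]-10)<8);v,u=np.nonzero(b)
tray(d,(u.min(),u.max()+1,v.min(),v.max()+1),40,-1,mask=b,tol=2.5)
m=(im.min(2)>170)&(abs(q[...,0])<60)&(abs(q[...,1])<48)&(q[...,2]>0)&(q[...,2]<25)&(d["depth"]>0);t=q[m]
for k in(-38,0,38):
    w=t[abs(t[:,0]-k)<18];print(k,len(w),np.percentile(w,[3,50,97],axis=0))
for nm in ("s9","s10"):
  P=cloud(np.load(nm+".npz"));im=np.load(nm+".npz")["image"];h=cv2.cvtColor(im,cv2.COLOR_RGB2HSV)
  m=(h[...,0]<24)&(h[...,1]>230)&(P[...,2]>5)&(P[...,2]<18)&(abs(P[...,0]-480)<60)&(abs(P[...,1]-165)<60);print("tape",m.sum(),P[m].mean(0))
```

```text
[385.445  27.262 273.533] 24.7
855
c [479.964 -27.998 103.372] n [ 0.124 -0.927  0.353] yaw 7.605107150822702 elev 20.682737160464796 717
xlo [-52.6 -52.6 -49.3 -55.1 -52.9 -53.2 -52.7 -51.5 -52.8 -53.2 -51.6 -53.8
 -53.8 -43.6] 
xhi [ 66.6  71.3  67.4  70.9  68.3  73.9  67.9  69.8  71.5  74.3  66.9  69.4
  65.3 -17.8]
ylo [-42.6 -41.  -41.7 -41.6 -41.9 -42.3 -37.4 -40.6 -41.1 -42.5 -40.  -41.3
 -38.9 -42.4 -42.7 -42.4 -43.1 -42.8 -40.3] 
yhi [27.2 60.4 64.7 65.4 66.2 66.1 58.5 25.4 25.5 26.3 26.3 26.2 21.6 24.9
 26.1 25.3 25.6 25.6 27.6]
[-8.3   23.075 12.455]
c [530.865 387.278 105.462] n [-0.111 -0.864  0.491] yaw -7.329709841003423 elev 29.42756323342315 235
xlo [-63.9 -64.7 -64.3 -66.2 -64.3 -64.3 -60.7 -60.7 -64.  -62.4 -61.3] 
xhi [59.7 57.5 54.5 58.5 55.  59.3 51.9 58.3 55.7 49.9 57.6]
ylo [-60.9 -66.3 -60.5 -61.6 -60.7 -61.2 -60.3  19.4  20.8 -61.7  20.9 -39.8
 -59.8] 
yhi [28.9 26.9 15.7 28.7 28.8 25.8 45.6 66.6 61.3 66.7 66.  64.9 28.6]
-38 167 [[-50.67  -36.963   8.255]
 [-37.316  -0.856  12.747]
 [-23.768  34.284  18.058]]
0 162 [[-12.24  -38.811   7.799]
 [  1.618  -2.146  12.73 ]
 [ 15.493  32.483  17.573]]
38 159 [[ 25.402 -39.875   6.672]
 [ 39.963  -3.197  12.798]
 [ 52.888  33.198  18.278]]
tape 17 [457.808 136.593   9.422]
tape 18 [456.963 138.954   9.988]
```

```bash
python3 -c "
from bench import *
print(job_done())"
```

```text
the job is handed in; nothing more can be done
None
```

I handed the job in at about 25 s of the 64 s. By the last measurements, the blue tray is on the stand's left side with all three cartridges in its pockets and the grey tray stands tab up on the easel; no verdict came back, and I viewed 11 pictures, one over the limit of 10.

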